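# Clear, pull-check and release a battery module

### The arm

A 6-joint arm with a two-finger parallel gripper is mounted at the origin on the work surface. World frame = base frame: x ahead of the robot, y to its left, z up, the work surface at z = 0. Lengths are in m, angles in rad, forces in N, time in s.
With the tool pointing down it reaches from about 0.375 to 0.9 m from the base axis. Payload 3.1 kg.
Tool frame: the origin (TCP) lies between the finger pads; the fingertips stand 8 mm ahead of it and the grasp point (between the pads) lies 11 mm behind it (manip.tip_extent is the distance from the TCP to the fingertips, in m); z points along the fingers, x is the direction in which the jaws open and shut, and the axes are right-handed (so a half turn about z gives the same grasp; the last joint's range is limited). The gripper opens to 85 mm and grips with 20 to 120 N. Pads are 22 mm wide; open, the fingers measure 114 mm over their backs; the gripper's body (76 mm by 85 mm) begins 54 mm behind the grasp point. The pads swing forward as they close: fully open they stand 13 mm farther back than shut.
Start: joints at [1.028, 0.527, 1.433, -0, 1.181, -0.178], TCP at [0.222, 0.584, 0.239] pointing down, gripper open.
Joint ranges: [-3.08, 3.08], [-0.75, 2.2], [0.22, 2.44], [-1.43, 4.57], [0, 2.65], [-2.85, 2.85]. Speed limits (rad/s): [2.79, 2.79, 3.14, 3.14, 3.14, 3.14].

### API

Orientations are given as a unit quaternion [x, y, z, w].
In Python, from station import manip gives the robot as it stands.
- The arm moves only by the tool move_arm, never from a script. Its argument "deltas" is a list that holds one entry, the list of rows, each a list of 4 numbers: the shift along the tool's x, y, z in m, then the turn about the tool's z in degrees. A call has 1 to 20 rows; each row is the pose to reach, as a shift and turn from the pose measured when the call began, along the tool's axes at that moment; what a row does not reach only later rows make up. A row lasts 1/12 s, in which the tool goes at most 41.7 mm and 7.16 degrees, less where a joint would pass 70% of its speed; a pose out of reach is approached as far as the arm can. A call with a gripper value outside its range is refused whole. "gripper" is the opening, from 0 (shut) to 1 (fully open), set as the call begins (left out, the last holds). The fingers move at their own pace and stop on an object; "squeeze" is the grip in N (left out, the last holds). Time passes only in rows, so rows that repeat a pose let the fingers close. It gives the time, the measured TCP pose, the force and the opening at its end, in the units of the state.
- manip.sense(): the state, without advancing time (a new reading comes with each control period).
- manip.snapshot(name): name is "scene" or "top"; returns a dict with "img" (420x560x3 uint8, red, green, blue), "vertical_fov" (degrees; the focal length in pixels is half the picture's height over the tangent of half this angle, whatever the lens; pixels are square), "cx", "cy" (the principal point, pixels), "origin" and "orientation" of the camera in the world. Camera axes: x right, y down, z forward; pixel columns grow to the right and rows downward; lengths in m; the calibration is good to about 2 mm. A picture is of the moment at which its call begins. There is no depth.
- manip.sign_off(): hands the job in, once; it reports no verdict.
The state is a dict: "t": time; "q": joint angles; "qd": joint speeds; "tau": joint torques, N m; "tcp_pos": TCP position; "tool_rot": TCP orientation; "force": force on the tool from outside, world axes, zero at the start; "ft_torque": the same for the moment, N m; "finger_gap": opening from 0.0 (shut) to 1.0 (fully open).
Only numpy, scipy, OpenCV 4.12 (cv2) and the standard library are available. Lean on these libraries where they do the work, as an engineer would, in place of code of your own. Each camera call takes 0.05 s, during which the arm holds its last target.

### The job

Free this battery module for the line: press the yellow hold key first, then put every packing scrap (white foam, cardboard, wood, orange cap, blue plastic chip) on and in front of it into the grey bin. Next check the hold-down spring: pull the gauge out until its red pointer is level with the blue mark, hold it there for two seconds and let it return fully home. Finally press the white key and then the green key, one at a time and only with the module clear; leave the copper busbar, the tools and the tape where they lie.

Things in the scene. Friction and masses are not known exactly. Their poses are not given: they have to be found in the camera images.
- module: Black battery module, 190 (x) x 300 (y) x 55 mm high with a flat top, fixed to the bench. Origin: centre of its underside. Scraps lie on its top, and up to two on the bench just in front.
- scrap_bin: Open square grey bin, 190 x 190 mm outside, 75 mm high, walls and floor 5 mm, fixed, on the bench to one side of the module. Origin: centre of its underside, z up.
- console: White release console, 190 x 190 mm, 40 mm high, fixed, on the other side of the module from the bin. Origin: centre of its underside. Its -x half carries the three keys in a row along its y; its +x half carries the pull gauge, which slides out along its +y.
- gauge_grip (a point): Grip point of the gauge: 36 mm above the console top, in the upright black grip tab with red top, 26 mm wide along console x, 12 mm thick along console y, rising from 8 to 46 mm above the console top. A barrel stands behind it on the -y side (its end face 50 mm from the tab centre when home, 32 mm high above the console).
- gauge (a joint): How far the gauge is pulled out along the console +y, m: 0 home, up to 0.075; a spring pulls it home (about 2 N at home, 7 N at 0.045).
- gauge_pointer (a point): Tip of the thin red pointer that moves with the gauge, 34 mm from the tab on the console -x side, over the yellow scale.
- mark_clip: Blue set mark, a clip 5 mm wide (y), 12 mm high, fixed beside the yellow scale; the pointer is to stand level with it along the console y. Origin: centre of its underside; axes as the console.
- key_hold (a joint): Travel of the yellow spring key, m: 0 up, 0.006 fully down (5 N); it counts as pressed beyond 0.004.
- key_hold_top (a point): Top centre of the yellow round key, 28 mm across; keys stand 55 mm apart on the console, in an order that changes.
- key_log (a joint): Travel of the white spring key, m: 0 up, 0.006 fully down (5 N); it counts as pressed beyond 0.004.
- key_log_top (a point): Top centre of the white round key, 28 mm across; keys stand 55 mm apart on the console, in an order that changes.
- key_go (a joint): Travel of the green spring key, m: 0 up, 0.006 fully down (5 N); it counts as pressed beyond 0.004.
- key_go_top (a point): Top centre of the green round key, 28 mm across; keys stand 55 mm apart on the console, in an order that changes.
- foam_a: Scrap: white foam block, 42 x 30 x 28 mm (x, y, z), on the module; may be absent. Origin: centre of its underside.
- foam_b: Scrap: white foam block, 36 x 34 x 32 mm (x, y, z), on the module; may be absent. Origin: centre of its underside.
- card: Scrap: brown cardboard spacer block, 50 x 26 x 26 mm (x, y, z), on the module; may be absent. Origin: centre of its underside.
- wood: Scrap: pale wooden offcut, 48 x 28 x 24 mm (x, y, z), on the module; may be absent. Origin: centre of its underside.
- cap: Scrap: orange plastic transit cap, a rounded block with a black dot on top, 36 x 30 x 26 mm (x, y, z), on the module; may be absent. Origin: centre of its underside.
- chip: Scrap: blue plastic pallet chip, 36 x 30 x 40 mm (x, y, z), on the bench on the robot's side of the module; may be absent. Origin: centre of its underside.
- wood_b: Scrap: brown wooden offcut, 40 x 32 x 40 mm (x, y, z), on the bench on the robot's side of the module; may be absent. Origin: centre of its underside.
- busbar: Flat copper busbar link, 60 x 20 x 6 mm, lying loose on the module among the scraps; it stays there. Origin: centre of its underside, x along its length.
- screwdriver: Short screwdriver, 130 mm, on the bench between robot and module; leave it. Origin: under its middle.
- tape: Red roll of tape, 90 mm across, 24 mm high, beyond the module; leave it. Origin: centre of its underside.
- driver: Red and black cordless driver standing on its battery, 190 mm high, far right; leave it. Origin: centre of its underside.

How it is judged:
By the outcome, as a careful person would: the job done as asked, in the order asked, and still so for the second after the job is handed in, with the robot touching nothing.
Of foam_a, foam_b, card, wood, cap, chip, wood_b only 5 to 7 are there at a start; the rules pass over those that are not, and their reading is None.
At some moment in a run one of foam_a, foam_b, card, wood, cap, chip, wood_b may be knocked a few centimetres aside while the robot is not near it.
Once in a run the grip may slacken for a moment while it holds something.
It also fails if it takes over 210 s, if anything falls off the work surface, if the arm or the gripper's body presses on something with over 40 N, if the wrist force passes 120 N, or if a joint passes its speed limit or range.

## Working session

There is one attempt and no reset: what is moved stays moved. The work goes in short steps, Python scripts to look and compute and a tool call to move; the robot and the scene stay as the last step left them, time stands still between calls to the robot, and variables do not carry over. Pictures are saved under pics/ and viewed, and the job is handed in when it is done.

Besides the shell and the picture viewer there is one more tool, called after "Emit:" as name(argument=value, ...) on one line, values as JSON. move_arm: Moves the arm, as the interface text tells. Its arguments: {"type":"object","properties":{"deltas":{"type":"array"},"gripper":{"type":"number"},"squeeze":{"type":"number"}},"required":["deltas"]}

```bash
ls; mkdir -p pics; python3 - <<'E'
from station import manip
import cv2
s=manip.sense();print({k:s[k] for k in('t','tcp_pos','tool_rot','finger_gap','force')}, manip.tip_extent)
for n in('scene','top'):
    d=manip.snapshot(n);cv2.imwrite(f'pics/{n}0.png',cv2.cvtColor(d['img'],cv2.COLOR_RGB2BGR))
    print(n,{k:v for k,v in d.items() if k!='img'})
E
```

```text
pics
{'t': 0.0, 'tcp_pos': array([0.22199169, 0.58347262, 0.23832619]), 'tool_rot': array([ 8.23370537e-01,  5.67503036e-01, -1.02959403e-03,  4.50042005e-04]), 'finger_gap': 0.996637761974994, 'force': array([-0.46176982,  0.45383851, -0.48321966])} 0.008
scene {'vertical_fov': 51.47386393038045, 'cx': 278.76370711332913, 'cy': 201.65939423899783, 'origin': array([ 1.1771917 , -0.42860782,  0.84642723]), 'orientation': array([ 0.8206856 ,  0.42600059, -0.17956399, -0.33579074])}
top {'vertical_fov': 46.279683964796284, 'cx': 272.8185036803224, 'cy': 206.39495106361628, 'origin': array([0.34231783, 0.00654172, 1.20857094]), 'orientation': array([-0.69439226,  0.71387282, -0.06757292,  0.06032322])}
```

View pics/scene0.png

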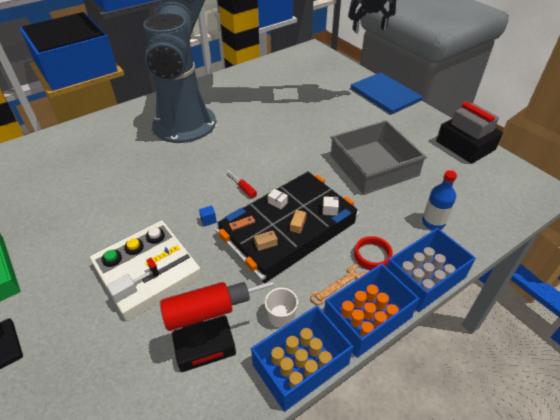

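View pics/top0.png

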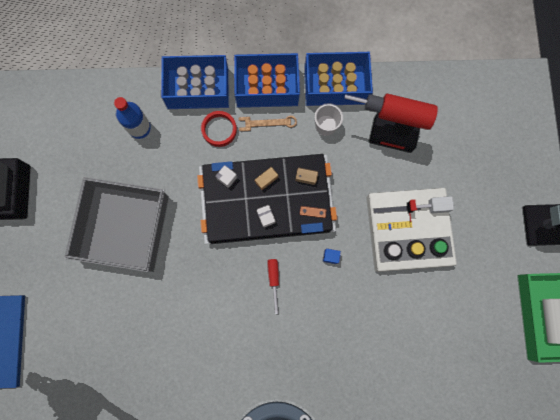

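The pictures show the grey bin at left (top view, 118,225), and the module at (268,198). On it are two foam blocks at (227,177) and (266,216), brown blocks at (266,179) and (307,177), and the copper busbar at (313,212). The blue chip is at (332,257). The console is at (412,230), with white, yellow and green keys at x=394, 417 and 441, and the gauge tab at (412,205).

```bash
cat > h.py <<'E'
from station import manip
import cv2, numpy as np
from scipy.spatial.transform import Rotation as R
def snap(n):
    d=manip.snapshot(n); d['f']=d['img'].shape[0]/2/np.tan(np.radians(d['vertical_fov']/2)); d['R']=R.from_quat(d['orientation']).as_matrix(); return d
def p2w(d,u,v,z):
    r=d['R']@np.array([(u-d['cx'])/d['f'],(v-d['cy'])/d['f'],1]); o=d['origin']; return o+r*(z-o[2])/r[2]
def w2p(d,p):
    c=d['R'].T@(np.asarray(p,float)-d['origin']); return np.array([d['cx']+d['f']*c[0]/c[2], d['cy']+d['f']*c[1]/c[2]])
def tri(d1,a,d2,b):
    A=[];y=[]
    for d,p in((d1,a),(d2,b)):
        r=d['R']@np.array([(p[0]-d['cx'])/d['f'],(p[1]-d['cy'])/d['f'],1]); r/=np.linalg.norm(r)
        M=np.eye(3)-np.outer(r,r);A.append(M);y.append(M@d['origin'])
    return np.linalg.lstsq(np.vstack(A),np.hstack(y),rcond=None)[0]
def crop(d,u0,v0,u1,v1,k,name):
    im=cv2.cvtColor(d['img'],cv2.COLOR_RGB2BGR)[v0:v1,u0:u1]
    cv2.imwrite(name,cv2.resize(im,None,fx=k,fy=k,interpolation=cv2.INTER_CUBIC))
E
python3 - <<'E'
from h import *
t=snap('top');s=snap('scene')
crop(t,190,145,350,275,5,'pics/mod0.png');crop(t,360,180,460,280,6,'pics/con0.png')
crop(s,80,210,210,320,6,'pics/con0s.png');crop(s,190,165,365,285,4,'pics/mod0s.png')
E
```

```text
(no output)
```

View pics/mod0.png

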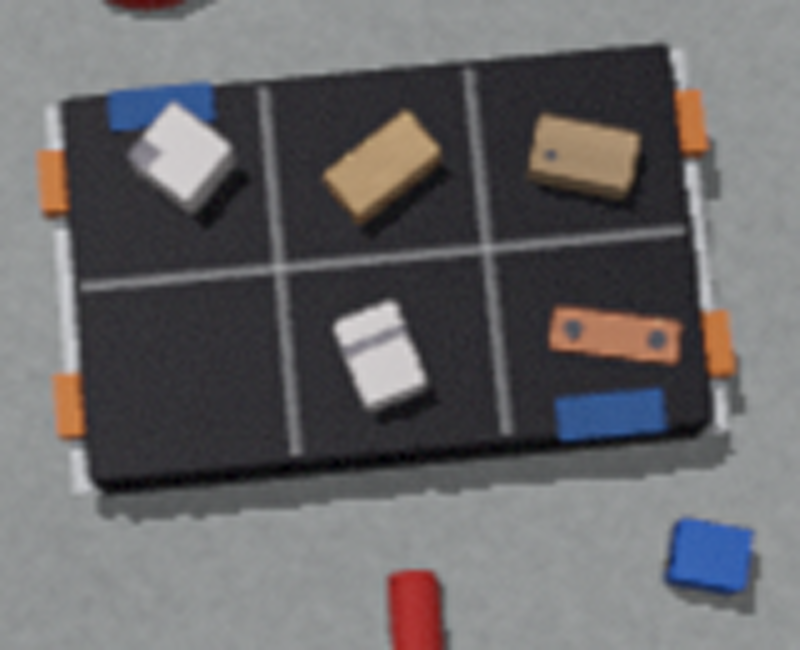

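View pics/con0.png

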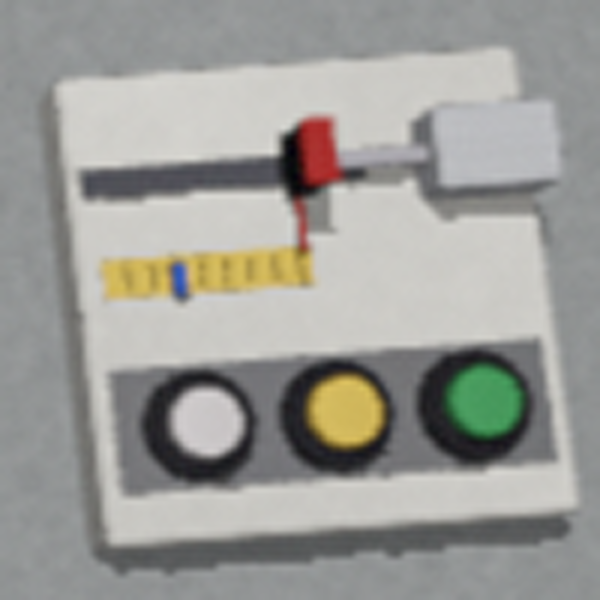

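View pics/con0s.png

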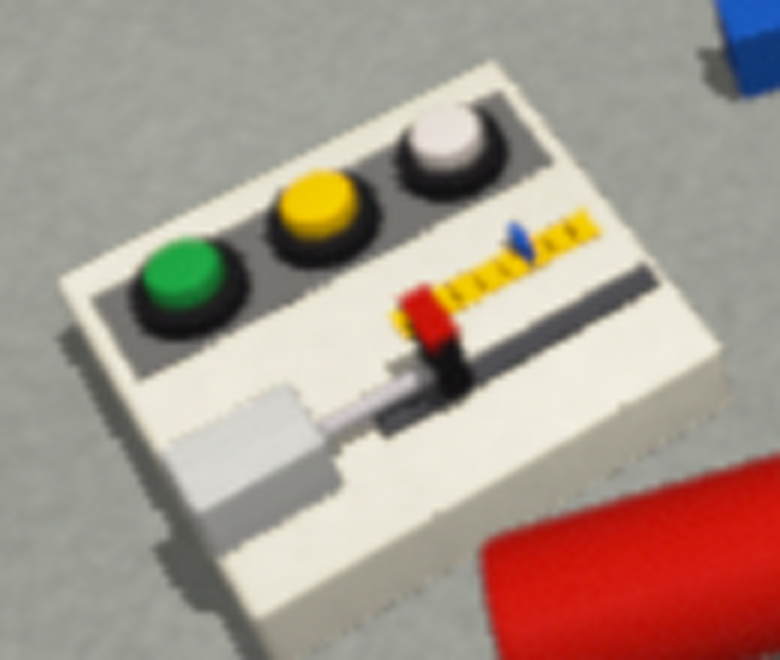

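View pics/mod0s.png

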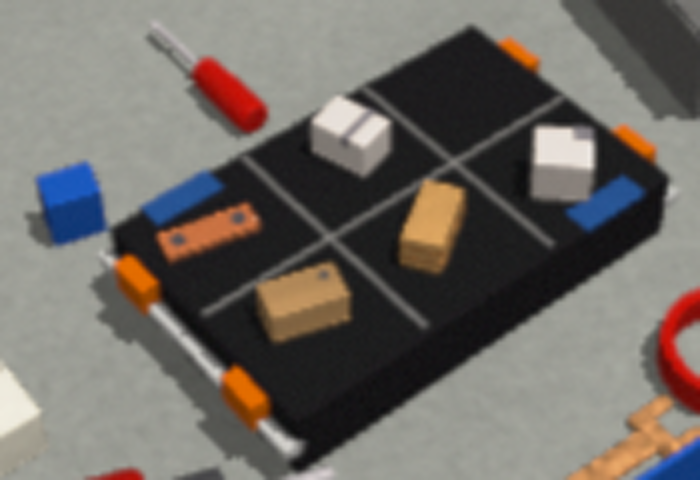

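```bash
cat >> h.py <<'E'
from scipy.optimize import minimize
DIM=dict(foam_a=(.042,.030,.028),foam_b=(.036,.034,.032),card=(.050,.026,.026),wood=(.048,.028,.024),chip=(.036,.030,.040),cap=(.036,.030,.026),wood_b=(.040,.032,.040))
def box(p,dim,z0):
    x,y,a=p;c,s=np.cos(a),np.sin(a)
    return [(x+c*i*dim[0]/2-s*j*dim[1]/2,y+s*i*dim[0]/2+c*j*dim[1]/2,z0+k*dim[2]) for i in(-1,1) for j in(-1,1) for k in(0,1)]
def hull(d,p,dim,z0):
    return cv2.convexHull(np.array([w2p(d,q) for q in box(p,dim,z0)],np.float32)).reshape(-1,2)
def mk(d,name,up=1):
    h=cv2.cvtColor(d['img'],cv2.COLOR_RGB2HSV).astype(int);H,S,V=h[...,0],h[...,1],h[...,2]
    if name.startswith('foam'): m=(S<40)&(V>105)
    elif name in('card','wood'): m=(H>10)&(H<24)&(S>70)&(V>60)
    elif name=='chip': m=(H>100)&(H<125)&(S>140)&(V>60)
    return m.astype(np.uint8)
def comp(m,u,v):
    n,l,st,c=cv2.connectedComponentsWithStats(m)
    ys,xs=np.nonzero(m);i=np.argmin((xs-u)**2+(ys-v)**2);return (l==l[ys[i],xs[i]]).astype(np.uint8)
def fit(ds,name,guess,z0):
    """guess xy -> best (x,y,yaw), iou per cam"""
    dim=DIM[name];ms=[]
    for d in ds:
        u,v=w2p(d,(guess[0],guess[1],z0+dim[2]/2)); m=comp(mk(d,name),u,v)
        u0,v0=int(u)-30,int(v)-30; K=6
        ms.append((cv2.resize(m[v0:v0+60,u0:u0+60]*255,None,fx=K,fy=K,interpolation=cv2.INTER_LINEAR)>127,u0,v0,K))
    def ious(p):
        o=[]
        for d,(m,u0,v0,K) in zip(ds,ms):
            h=(hull(d,p,dim,z0)-[u0,v0]+.5)*K-.5
            r=np.zeros(m.shape,np.uint8);cv2.fillConvexPoly(r,np.round(h*16).astype(np.int32),1,shift=4)
            r=r>0;o.append((r&m).sum()/max(1,(r|m).sum()))
        return o
    best=None
    for a in np.radians(np.arange(0,180,22.5)):
        s=minimize(lambda p:-sum(ious((p[0],p[1],p[2]))),[guess[0],guess[1],a],method='Nelder-Mead',options=dict(initial_simplex=[[guess[0],guess[1],a],[guess[0]+.008,guess[1],a],[guess[0],guess[1]+.008,a],[guess[0],guess[1],a+.4]],xatol=1e-4,fatol=1e-4))
        if best is None or s.fun<best.fun: best=s
    return best.x,ious(best.x)
E
python3 - <<'E'
from h import *
t=snap('top');s=snap('scene')
U=lambda X,Y,k,u0,v0:((X+.5)/k-.5+u0,(Y+.5)/k-.5+v0)
for nms,(u,v),z in((('foam_a','foam_b'),(227,176),.055),(('foam_a','foam_b'),(266,216),.055),(('card','wood'),(266,179),.055),(('card','wood'),(307,177),.055),(('chip',),(332,257),0)):
    for n in nms:
        g=p2w(t,u,v,z+DIM[n][2]);p,i=fit([t,s],n,g[:2],z);p1,i1=fit([t],n,g[:2],z)
        print(n,(u,v),p[:2].round(4),np.degrees(p[2]).round(1)%180,np.round(i,3),'| top only',p1[:2].round(4),np.degrees(p1[2]).round(1)%180,np.round(i1,3))
# console
T=dict(white=(208,423),yel=(347,411),green=(487,400)); S=dict(white=(446,128),yel=(318,202),green=(183,268))
for k in T:
    a=U(*T[k],6,360,180);b=U(*S[k],6,80,210);print(k,tri(t,a,s,b).round(4))
for nm,X,Y in(('c_fl',55,82),('c_fr',515,48),('c_br',578,510),('c_bl',107,545)):
    print(nm,p2w(t,*U(X,Y,6,360,180),.04).round(4))
for nm,X,Y in(('tabtop',319,150),):
    print(nm,p2w(t,*U(X,Y,6,360,180),.086).round(4), 'S',p2w(s,*U(430,315,6,80,210),.086).round(4))
for nm,X,Y,z in(('m_fl',60,100,.055),('m_fr',668,46,.055),('m_br',712,428,.055),('m_bl',102,482,.055)):
    print(nm,p2w(t,*U(X,Y,5,190,145),z).round(4))
for nm,u,v in(('b',86,181),('b',164,186),('b',154,268),('b',70,255)): print(nm,p2w(t,u,v,.075).round(4))
print('bus',p2w(t,*U(615,335,5,190,145),.061).round(4))
E
```

```text
foam_a (227, 176) [0.6256 0.1038] 148.2 [0.742 0.833] | top only [0.6314 0.1001] 137.8 [0.774]
foam_b (227, 176) [0.6278 0.1026] 51.0 [0.826 0.913] | top only [0.6286 0.1014] 47.1 [0.839]
foam_a (266, 216) [0.5302 0.0099] 20.099999999999994 [0.933 0.19 ] | top only [0.5301 0.0099] 20.2 [0.933]
foam_b (266, 216) [0.5296 0.01  ] 13.0 [0.84 0.18] | top only [0.5299 0.0102] 14.8 [0.84]
card (266, 179) [0.6204 0.0068] 126.4 [0.942 0.904] | top only [0.6205 0.0062] 127.7 [0.955]
wood (266, 179) [0.6203 0.0073] 126.8 [0.905 0.907] | top only [0.6205 0.0064] 127.5 [0.915]
card (307, 177) [ 0.6239 -0.0892] 76.9 [0.904 0.909] | top only [ 0.6232 -0.09  ] 76.7 [0.921]
wood (307, 177) [ 0.6239 -0.0886] 77.1 [0.891 0.935] | top only [ 0.6233 -0.0902] 77.30000000000001 [0.918]
chip (332, 257) [ 0.4344 -0.1455] 73.8 [0.809 0.842] | top only [ 0.4341 -0.1459] 82.6 [0.817]
white [ 0.4412 -0.2885  0.0604]
yel [ 0.4447 -0.3442  0.0569]
green [ 0.4473 -0.3989  0.0586]
c_fl [ 0.5824 -0.2428  0.04  ]
c_fr [ 0.5915 -0.4312  0.04  ]
c_br [ 0.4041 -0.439   0.04  ]
c_bl [ 0.3956 -0.2515  0.04  ]
tabtop [ 0.5432 -0.3339  0.086 ] S [ 0.5461 -0.3331  0.086 ]
m_fl [0.6609 0.1611 0.055 ]
m_fr [ 0.6803 -0.1348  0.055 ]
m_br [ 0.4923 -0.1468  0.055 ]
m_bl [0.4746 0.1418 0.055 ]
b [0.6225 0.431  0.075 ]
b [0.6055 0.2472 0.075 ]
b [0.4138 0.2678 0.075 ]
b [0.4489 0.4607 0.075 ]
bus [ 0.5372 -0.1022  0.061 ]
```

```bash
cat >> h.py <<'E'
def yaw(s): 
    m=R.from_quat(s['tool_rot']).as_matrix();return np.degrees(np.arctan2(m[1,0],m[0,0])),m
def st():
    s=manip.sense();a,m=yaw(s)
    print('t %.2f tcp %s yaw %.1f gap %.3f F %s q1 %.2f q6 %.2f'%(s['t'],s['tcp_pos'].round(4),a,s['finger_gap'],s['force'].round(1),s['q'][0],s['q'][5]));return s
def go(*wps,s=None):
    """wps: (x,y,z[,jaw yaw deg mod 180]); prints tool-axis delta from the current pose"""
    s=st();a,m=yaw(s)
    for w in wps:
        d=m.T@(np.array(w[:3])-s['tcp_pos']); tn=0
        if len(w)>3: tn=-((w[3]-a+90)%180-90)
        print([round(float(v),4) for v in d]+[round(float(tn),1)],'dist',round(float(np.linalg.norm(d)),3))
E
python3 -c "
from h import *
go((.5,.1,.2,60),(.4447,-.3442,.12,0),(.4447,-.3442,.08,0))"
```

```text
t 0.30 tcp [0.2222 0.5839 0.2389] yaw 69.2 gap 0.994 F [-0.1  0.2 -0.7] q1 1.03 q6 -0.18
[-0.3534, 0.4318, 0.0392, 9.2] dist 0.559
[-0.7881, 0.5381, 0.1195, 69.2] dist 0.962
[-0.7881, 0.5381, 0.1595, 69.2] dist 0.968
```

Emit:
move_arm(deltas=[[[-0.353,0.432,0.04,9],[-0.353,0.432,0.04,9],[-0.353,0.432,0.04,9],[-0.353,0.432,0.04,9],[-0.353,0.432,0.04,9],[-0.353,0.432,0.04,9],[-0.353,0.432,0.04,9],[-0.353,0.432,0.04,9],[-0.353,0.432,0.04,9],[-0.353,0.432,0.04,9],[-0.353,0.432,0.04,9],[-0.353,0.432,0.04,9],[-0.353,0.432,0.04,9],[-0.353,0.432,0.04,9],[-0.788,0.538,0.1,69],[-0.788,0.538,0.1,69],[-0.788,0.538,0.1,69],[-0.788,0.538,0.1,69],[-0.788,0.538,0.1,69],[-0.788,0.538,0.1,69]]], gripper=0)

```text
t: 1.97
tcp_pos: [0.4691, -0.1476, 0.1661]
tool_rot: [0.989, 0.146, -0.0, 0.0]
force: [0.4, 0.3, -0.7]
finger_gap: -0.002
```

```bash
python3 -c "
from h import *
go((.4447,-.3442,.10,3),(.4447,-.3442,.08,3))"
```

```text
t 1.97 tcp [ 0.4691 -0.1476  0.1661] yaw 16.8 gap -0.002 F [ 0.4  0.3 -0.7] q1 -0.53 q6 -0.83
[-0.0802, 0.181, 0.0662, 13.8] dist 0.209
[-0.0802, 0.181, 0.0862, 13.8] dist 0.216
```

Emit:
move_arm(deltas=[[[-0.08,0.181,0.066,13.8],[-0.08,0.181,0.066,13.8],[-0.08,0.181,0.066,13.8],[-0.08,0.181,0.066,13.8],[-0.08,0.181,0.066,13.8],[-0.08,0.181,0.066,13.8],[-0.08,0.181,0.066,13.8],[-0.08,0.181,0.066,13.8],[-0.08,0.181,0.086,13.8],[-0.08,0.181,0.086,13.8],[-0.08,0.181,0.086,13.8],[-0.08,0.181,0.086,13.8]]])

```text
t: 2.97
tcp_pos: [0.4454, -0.3428, 0.081]
tool_rot: [1.0, 0.027, 0.0, 0.0]
force: [-0.1, -1.8, -0.5]
finger_gap: 0.002
```

```bash
python3 -c "
from h import *
go((.4447,-.3442,.06,3))
t=snap('top');s=snap('scene')
crop(t,360,180,460,280,6,'pics/p1.png');crop(s,80,190,210,300,6,'pics/p1s.png')"
```

```text
t 2.97 tcp [ 0.4454 -0.3428  0.081 ] yaw 3.1 gap 0.002 F [-0.1 -1.8 -0.5] q1 -0.85 q6 -0.91
[-0.0007, 0.0013, 0.021, 0.1] dist 0.021
```

View pics/p1s.png

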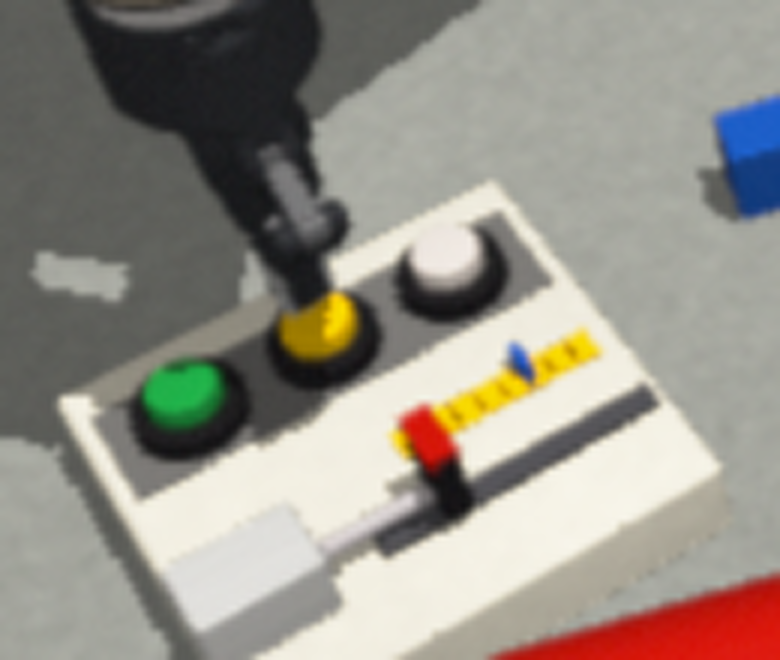

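Emit:
move_arm(deltas=[[[-0.001,0.001,0.004,0],[-0.001,0.001,0.008,0],[-0.001,0.001,0.011,0],[-0.001,0.001,0.013,0],[-0.001,0.001,0.015,0],[-0.001,0.001,0.016,0],[-0.001,0.001,0.017,0],[-0.001,0.001,0.018,0],[-0.001,0.001,0.018,0]]])

```text
t: 3.82
tcp_pos: [0.4447, -0.3447, 0.064]
tool_rot: [1.0, 0.027, 0.001, 0.001]
force: [-0.8, 1.2, 7.4]
finger_gap: 0.002
```

Emit:
move_arm(deltas=[[[0,0,0.001,0],[0,0,0.002,0],[0,0,0.0025,0],[0,0,0.0025,0],[0,0,0.0025,0]]])

```text
t: 4.23
tcp_pos: [0.4447, -0.3447, 0.0638]
tool_rot: [1.0, 0.027, 0.001, 0.001]
force: [-3.5, 2.9, 18.0]
finger_gap: 0.002
```

```bash
python3 -c "
from h import *
s=snap('scene')
crop(s,80,190,210,300,6,'pics/p2s.png')"
```

```text
(no output)
```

View pics/p2s.png

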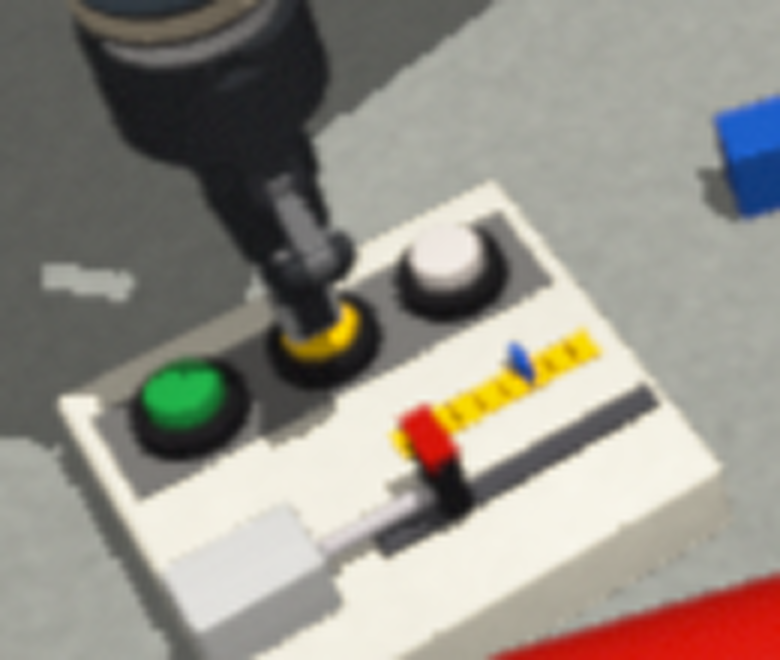

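Emit:
move_arm(deltas=[[[0,0,-0.02,0],[0,0,-0.04,0],[0,0,-0.06,0],[0,0,-0.08,0],[0,0,-0.08,0],[0,0,-0.08,0]]], gripper=0.75)

```text
t: 4.78
tcp_pos: [0.4449, -0.345, 0.1446]
tool_rot: [1.0, 0.027, 0.001, 0.002]
force: [0.2, -0.5, -0.3]
finger_gap: 0.748
```

```bash
python3 -c "
from h import *
t=snap('top');s=snap('scene')
U=lambda X,Y,k,u0,v0:((X+.5)/k-.5+u0,(Y+.5)/k-.5+v0)
c=[p2w(t,*U(X,Y,5,190,145),.04)[:2] for X,Y in((680,519),(753,526),(747,592),(670,580))]
print(np.round(c,4),np.mean(c,0))
for i in range(4):
  d=c[(i+1)%4]-c[i];print(np.linalg.norm(d).round(4),np.degrees(np.arctan2(d[1],d[0])).round(1)%180)
crop(t,315,240,350,275,16,'pics/chip.png')
p,i=fit([t,s],'chip',(.434,-.1455),0);print(p,i)
cv2.imwrite('pics/s3.png',cv2.cvtColor(s['img'],cv2.COLOR_RGB2BGR))
go((.434,-.1455,.12,-8))
"
```

```text
[[ 0.451  -0.1314]
 [ 0.4467 -0.166 ]
 [ 0.4156 -0.1615]
 [ 0.4222 -0.1252]] [ 0.43389906 -0.14602622]
0.0349 82.9
0.0315 171.8
0.0369 79.6
0.0294 168.0
[ 0.43516632 -0.14481823  1.23020824] [np.float64(0.0), np.float64(0.8590233118971061)]
t 4.88 tcp [ 0.444  -0.344   0.1429] yaw 3.1 gap 0.754 F [-1.   0.1  0.3] q1 -0.86 q6 -0.91
[0.0008, -0.1988, 0.0226, 11.1] dist 0.2
```

View pics/chip.png

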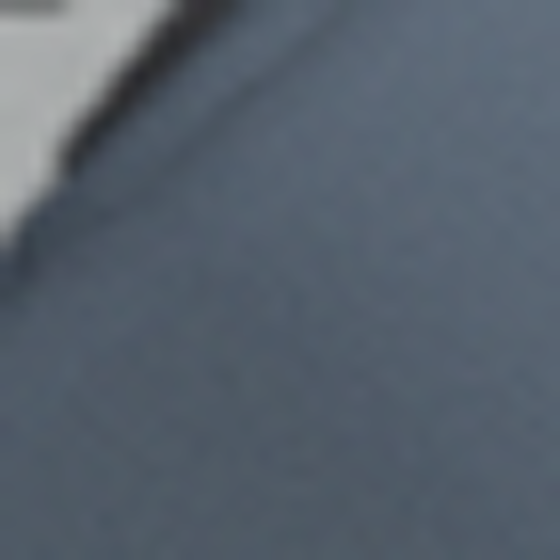

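View pics/s3.png

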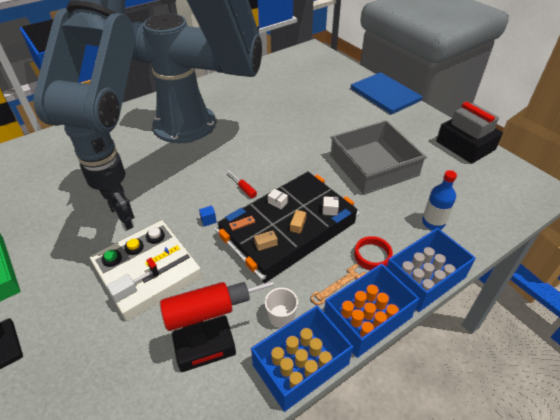

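```bash
python3 -c "
from h import *
go((.434,-.1458,.10,80),(.434,-.1458,.022,80))
"
```

```text
t 4.88 tcp [ 0.444  -0.344   0.1429] yaw 3.1 gap 0.754 F [-1.   0.1  0.3] q1 -0.86 q6 -0.91
[0.0008, -0.1985, 0.0426, -76.9] dist 0.203
[0.0008, -0.1986, 0.1206, -76.9] dist 0.232
```

Emit:
move_arm(deltas=[[[0.001,-0.1985,0.04,-77],[0.001,-0.1985,0.04,-77],[0.001,-0.1985,0.04,-77],[0.001,-0.1985,0.04,-77],[0.001,-0.1985,0.04,-77],[0.001,-0.1985,0.04,-77],[0.001,-0.1985,0.04,-77],[0.001,-0.1985,0.04,-77],[0.001,-0.1985,0.04,-77],[0.001,-0.1985,0.04,-77],[0.001,-0.1985,0.04,-77],[0.001,-0.1985,0.04,-77],[0.001,-0.1985,0.04,-77],[0.001,-0.1985,0.04,-77]]])

```text
t: 6.05
tcp_pos: [0.4337, -0.1455, 0.1019]
tool_rot: [0.766, 0.643, -0.001, -0.0]
force: [-0.3, 0.3, 1.0]
finger_gap: 0.75
```

```bash
python3 -c "
from h import *
go((.434,-.1458,.022,80))
s=snap('scene');crop(s,150,150,270,270,5,'pics/g1.png')
"
```

```text
t 6.05 tcp [ 0.4337 -0.1455  0.1019] yaw 80.0 gap 0.750 F [-0.3  0.3  1. ] q1 -0.57 q6 -1.96
[-0.0002, 0.0004, 0.0799, -0.0] dist 0.08
```

View pics/g1.png

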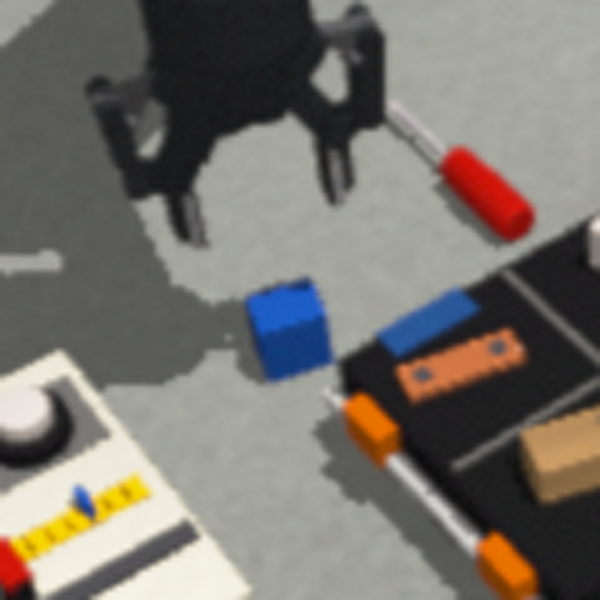

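Emit:
move_arm(deltas=[[[0,0,0.03,0],[0,0,0.06,0],[0,0,0.075,0],[0,0,0.08,0],[0,0,0.08,0],[0,0,0.08,0]]])

```text
t: 6.6
tcp_pos: [0.4339, -0.1457, 0.0223]
tool_rot: [0.766, 0.643, -0.001, 0.0]
force: [-0.5, 0.6, -0.2]
finger_gap: 0.749
```

Emit:
move_arm(deltas=[[[0,0,0,0],[0,0,0,0],[0,0,0,0],[0,0,0,0],[0,0,0,0],[0,0,0,0],[0,0,0,0]]], gripper=0, squeeze=40)

```text
t: 7.18
tcp_pos: [0.4346, -0.1462, 0.0234]
tool_rot: [0.766, 0.643, -0.0, 0.001]
force: [0.5, -0.4, 7.9]
finger_gap: 0.411
```

Emit:
move_arm(deltas=[[[0,0,-0.03,0],[0,0,-0.06,0],[0,0,-0.1,0],[0,0,-0.14,0],[0,0,-0.15,0],[0,0,-0.15,0],[0,0,-0.15,0]]])

```text
t: 7.77
tcp_pos: [0.4344, -0.1458, 0.1742]
tool_rot: [0.766, 0.643, 0.0, 0.002]
force: [-1.0, -0.4, -0.8]
finger_gap: 0.408
```

```bash
python3 -c "
from h import *
go((.50,.32,.17,80),(.50,.32,.055,80))
s=snap('scene');cv2.imwrite('pics/g2.png',cv2.cvtColor(s['img'],cv2.COLOR_RGB2BGR))
"
```

```text
t 7.77 tcp [ 0.4344 -0.1458  0.1742] yaw 80.0 gap 0.408 F [-1.  -0.4 -0.8] q1 -0.57 q6 -1.96
[0.4701, -0.0164, 0.0029, -0.0] dist 0.47
[0.4704, -0.0168, 0.1179, -0.0] dist 0.485
```

View pics/g2.png

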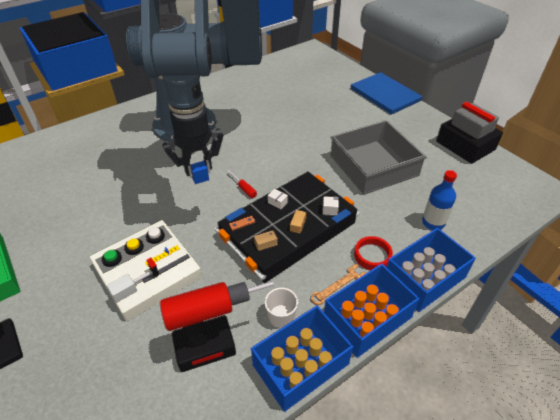

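Emit:
move_arm(deltas=[[[0.47,-0.016,0,0],[0.47,-0.016,0,0],[0.47,-0.016,0,0],[0.47,-0.016,0,0],[0.47,-0.016,0,0],[0.47,-0.016,0,0],[0.47,-0.016,0,0],[0.47,-0.016,0,0],[0.47,-0.016,0,0],[0.47,-0.016,0,0],[0.47,-0.016,0,0],[0.47,-0.016,0,0],[0.47,-0.016,0,0],[0.47,-0.016,0,0],[0.47,-0.016,0.04,0],[0.47,-0.016,0.08,0],[0.47,-0.016,0.118,0],[0.47,-0.016,0.118,0],[0.47,-0.016,0.118,0]]])

```text
t: 9.4
tcp_pos: [0.4974, 0.3172, 0.0517]
tool_rot: [0.767, 0.642, -0.005, -0.0]
force: [1.3, -0.1, 0.7]
finger_gap: 0.414
```

```bash
python3 -c "
from h import *
st()
s=snap('scene');crop(s,290,70,450,200,5,'pics/g3.png')
"
```

```text
t 9.40 tcp [0.4974 0.3172 0.0517] yaw 79.9 gap 0.414 F [ 1.3 -0.1  0.7] q1 0.38 q6 -1.01
```

View pics/g3.png

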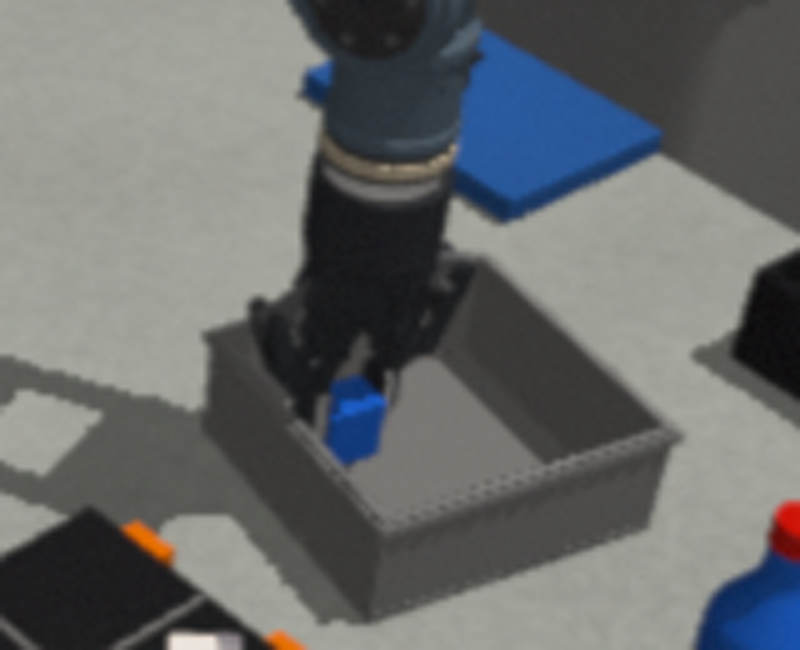

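Emit:
move_arm(deltas=[[[0.01,0,0.015,0],[0.01,0,0.02,0],[0.01,0,0.02,0]]])

```text
t: 9.7
tcp_pos: [0.5023, 0.3283, 0.0362]
tool_rot: [0.767, 0.642, -0.0, 0.001]
force: [-0.2, -0.6, -0.8]
finger_gap: 0.411
```

Emit:
move_arm(deltas=[[[0,0,0,0],[0,0,0,0],[0,0,0,0],[0,0,-0.04,0],[0,0,-0.08,0],[0,0,-0.12,0],[0,0,-0.13,0],[0,0,-0.13,0],[0,0,-0.13,0]]], gripper=0.65)

```text
t: 10.45
tcp_pos: [0.5021, 0.3284, 0.167]
tool_rot: [0.767, 0.642, 0.001, 0.001]
force: [-0.6, -0.1, -1.3]
finger_gap: 0.646
```

```bash
python3 -c "
from h import *
st()
s=snap('scene');t=snap('top');crop(s,190,70,450,270,3,'pics/g4.png');crop(t,60,145,350,275,2.7,'pics/g4t.png')
# grasp: foam_b
for n,g in(('foam_b',(.628,.102)),('foam_a',(.53,.01)),('card',(.6204,.0068)),('wood',(.6239,-.089))):
  p,i=fit([s],n,g,.055);print(n,p[:2].round(4),np.degrees(p[2])%180,i)
"
```

```text
t 10.45 tcp [0.5021 0.3284 0.167 ] yaw 79.9 gap 0.646 F [-0.6 -0.1 -1.3] q1 0.39 q6 -1.00
foam_b [0.6267 0.1036] 52.52144635621911 [np.float64(0.9263503992484735)]
foam_a [0.5277 0.0118] 19.337293643457436 [np.float64(0.21232890981437888)]
card [0.621  0.0079] 125.82191711752431 [np.float64(0.9303378929250838)]
wood [ 0.6243 -0.088 ] 77.35449067159625 [np.float64(0.9512710266274421)]
```

View pics/g4.png

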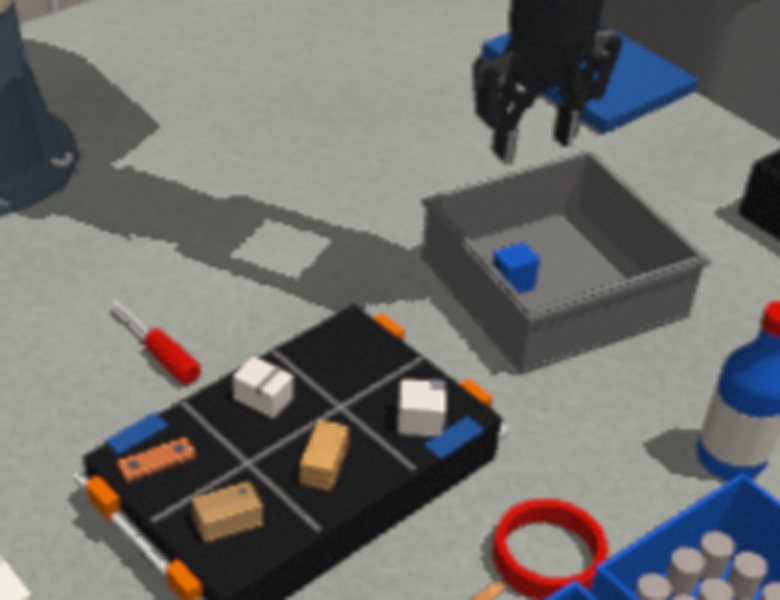

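View pics/g4t.png

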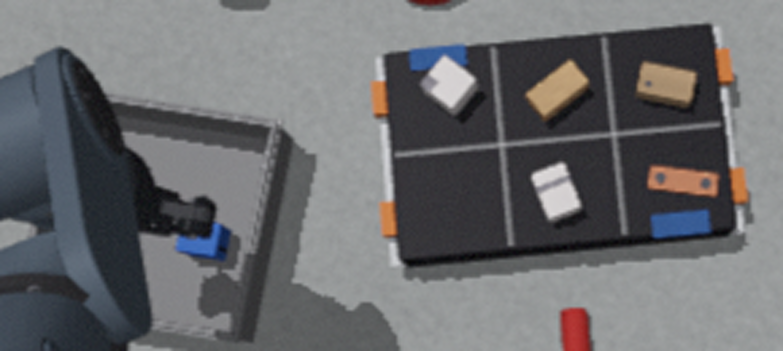

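```bash
python3 -c "
from h import *
go((.6275,.1028,.13,50),(.6275,.1028,.069,50))
"
```

```text
t 10.55 tcp [0.5008 0.3279 0.1646] yaw 79.9 gap 0.652 F [-0.5 -0.2  0.6] q1 0.39 q6 -1.00
[-0.1992, 0.1643, 0.0351, 29.9] dist 0.261
[-0.199, 0.1644, 0.0961, 29.9] dist 0.275
```

Emit:
move_arm(deltas=[[[-0.199,0.164,0.02,30],[-0.199,0.164,0.02,30],[-0.199,0.164,0.02,30],[-0.199,0.164,0.02,30],[-0.199,0.164,0.02,30],[-0.199,0.164,0.02,30],[-0.199,0.164,0.02,30],[-0.199,0.164,0.035,30],[-0.199,0.164,0.035,30],[-0.199,0.164,0.035,30]]], gripper=0.7)

```text
t: 11.38
tcp_pos: [0.625, 0.103, 0.1274]
tool_rot: [0.907, 0.421, -0.004, -0.001]
force: [0.6, -0.2, 0.1]
finger_gap: 0.698
```

```bash
python3 -c "
from h import *
go((.6275,.1028,.069,50))
s=snap('scene');crop(s,250,130,370,230,6,'pics/g5.png')
"
```

```text
t 11.38 tcp [0.625  0.103  0.1274] yaw 49.9 gap 0.698 F [ 0.6 -0.2  0.1] q1 -0.01 q6 -0.88
[0.0019, 0.0024, 0.0584, -0.1] dist 0.058
```

View pics/g5.png

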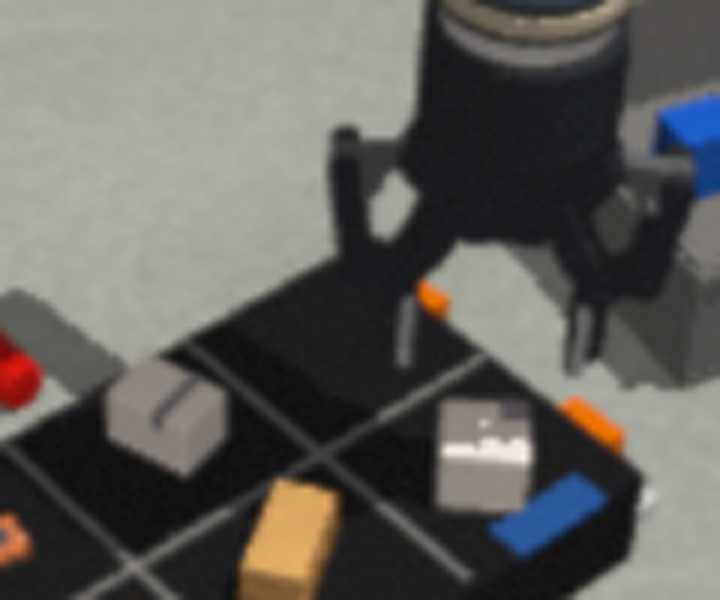

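Emit:
move_arm(deltas=[[[0.002,0.002,0.02,0],[0.002,0.002,0.04,0],[0.002,0.002,0.053,0],[0.002,0.002,0.058,0],[0.002,0.002,0.058,0],[0.002,0.002,0.058,0]]])

```text
t: 11.93
tcp_pos: [0.6282, 0.1041, 0.0707]
tool_rot: [0.906, 0.422, -0.003, 0.0]
force: [-0.1, 0.9, -0.1]
finger_gap: 0.701
```

Emit:
move_arm(deltas=[[[0,0,0,0],[0,0,0,0],[0,0,0,0],[0,0,0,0],[0,0,0,0],[0,0,0,0],[0,0,0,0]]], gripper=0, squeeze=40)

```text
t: 12.52
tcp_pos: [0.6293, 0.1041, 0.0722]
tool_rot: [0.907, 0.422, -0.002, 0.001]
force: [-0.6, 0.8, 7.0]
finger_gap: 0.413
```

Emit:
move_arm(deltas=[[[0,0,-0.02,0],[0,0,-0.05,0],[0,0,-0.09,0],[0,0,-0.1,0],[0,0,-0.1,0],[0,0,-0.1,0]]])

```text
t: 13.02
tcp_pos: [0.6294, 0.1044, 0.1724]
tool_rot: [0.907, 0.422, -0.002, 0.001]
force: [0.8, -0.4, -0.9]
finger_gap: 0.409
```

```bash
python3 -c "
from h import *
go((.56,.33,.165,80),(.56,.33,.06,80))
s=snap('scene');crop(s,190,100,450,290,3,'pics/g6.png')
"
```

```text
t 13.02 tcp [0.6294 0.1044 0.1724] yaw 49.9 gap 0.409 F [ 0.8 -0.4 -0.9] q1 -0.01 q6 -0.88
[0.1281, -0.1983, 0.0069, -30.1] dist 0.236
[0.1285, -0.1983, 0.1119, -30.1] dist 0.261
```

View pics/g6.png

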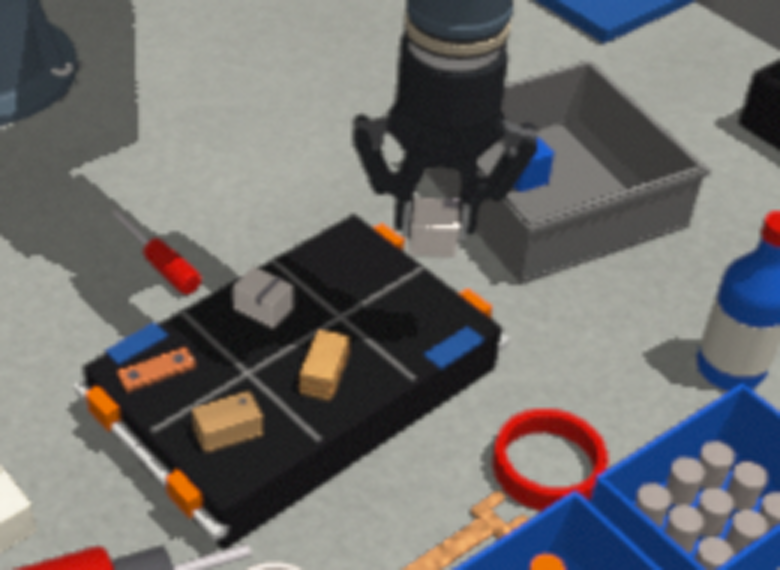

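Emit:
move_arm(deltas=[[[0.159,-0.224,-0.01,-30],[0.159,-0.224,-0.01,-30],[0.159,-0.224,-0.01,-30],[0.159,-0.224,-0.01,-30],[0.159,-0.224,-0.01,-30],[0.159,-0.224,-0.01,-30],[0.159,-0.224,-0.01,-30],[0.159,-0.224,-0.01,-30],[0.159,-0.224,0.03,-30],[0.159,-0.224,0.07,-30],[0.159,-0.224,0.105,-30],[0.159,-0.224,0.12,-30],[0.159,-0.224,0.125,-30],[0.159,-0.224,0.125,-30]]])

```text
t: 14.23
tcp_pos: [0.5566, 0.368, 0.042]
tool_rot: [0.767, 0.642, -0.007, -0.002]
force: [0.8, -1.2, 0.2]
finger_gap: 0.414
```

Emit:
move_arm(deltas=[[[0,0,0,0],[0,0,0,0],[0,0,0,0],[0,0,-0.04,0],[0,0,-0.08,0],[0,0,-0.11,0],[0,0,-0.12,0],[0,0,-0.12,0]]], gripper=0.7)

```text
t: 14.9
tcp_pos: [0.5607, 0.37, 0.1674]
tool_rot: [0.767, 0.642, -0.002, -0.0]
force: [-0.1, 0.1, 0.6]
finger_gap: 0.696
```

```bash
python3 -c "
from h import *
s=snap('scene');t=snap('top');crop(s,190,70,450,270,3,'pics/g7.png');crop(t,190,145,350,275,5,'pics/g7t.png')
go((.5302,.0099,.12,-70),(.5302,.0099,.12,20))
for n,g in(('card',(.6204,.0068)),('wood',(.6239,-.089))):
  p,i=fit([t,s],n,g,.055);print(n,p[:2].round(4),np.degrees(p[2])%180,i)
p,i=fit([t],'foam_a',(.53,.01),.055);print(p,np.degrees(p[2]),i)
"
```

```text
t 15.00 tcp [0.5577 0.3686 0.1623] yaw 79.9 gap 0.698 F [-0.8 -0.5 -0.1] q1 0.42 q6 -0.98
[-0.3576, 0.0363, 0.0447, -30.1] dist 0.362
[-0.3576, 0.0363, 0.0447, 59.9] dist 0.362
card [0.6204 0.0066] 126.82347072455991 [np.float64(0.9494413407821229), np.float64(0.8957388132728404)]
wood [ 0.624  -0.0888] 76.41012528123245 [np.float64(0.8912518573551264), np.float64(0.9307778191291403)]
[0.52999563 0.00977137 0.36390183] 20.850038905284872 [np.float64(0.9428957769918869)]
```

View pics/g7.png

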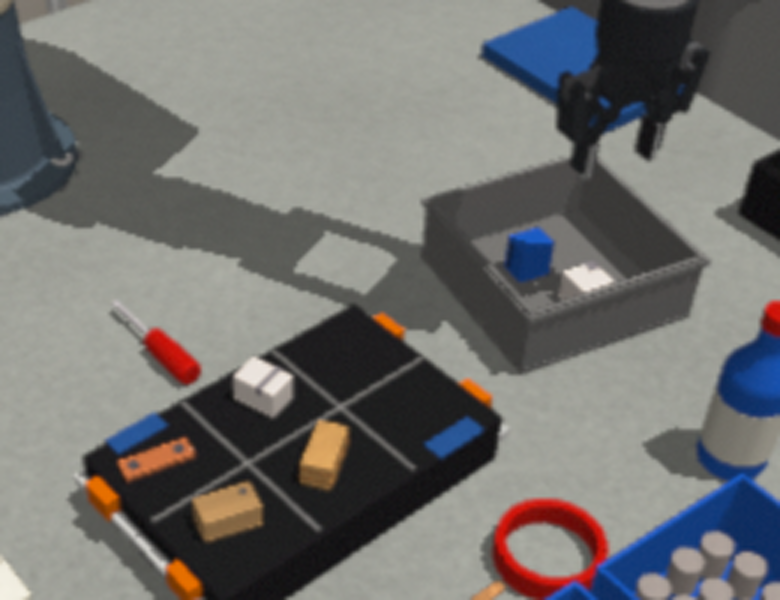

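View pics/g7t.png

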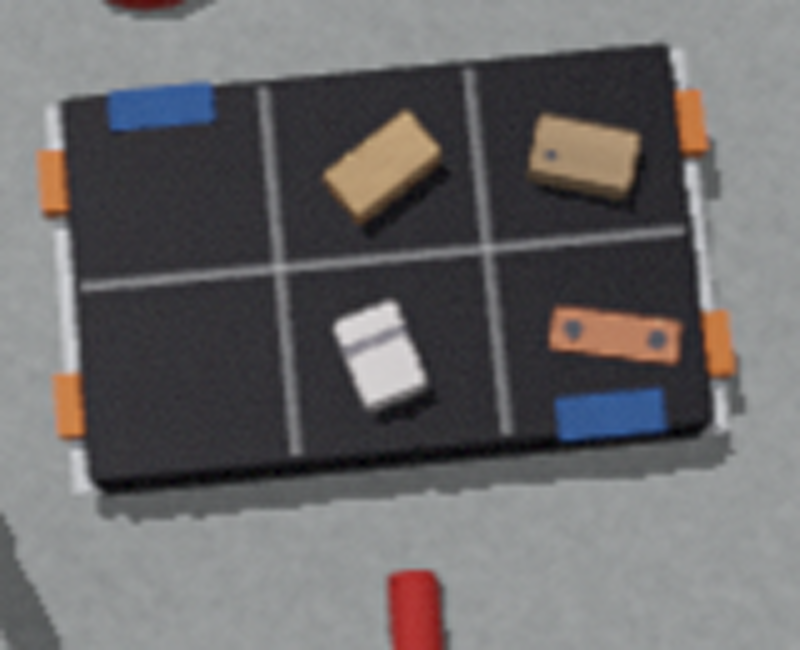

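Emit:
move_arm(deltas=[[[-0.358,0.036,0.02,-30],[-0.358,0.036,0.02,-30],[-0.358,0.036,0.02,-30],[-0.358,0.036,0.02,-30],[-0.358,0.036,0.02,-30],[-0.358,0.036,0.02,-30],[-0.358,0.036,0.02,-30],[-0.358,0.036,0.04,-30],[-0.358,0.036,0.045,-30],[-0.358,0.036,0.045,-30],[-0.358,0.036,0.045,-30],[-0.358,0.036,0.045,-30],[-0.358,0.036,0.045,-30]]])

```text
t: 16.08
tcp_pos: [0.5294, 0.0108, 0.1192]
tool_rot: [0.574, 0.819, -0.006, -0.004]
force: [0.2, 0.2, 0.2]
finger_gap: 0.704
```

```bash
python3 -c "
from h import *
go((.5302,.0099,.068,110.5))
s=snap('scene');crop(s,220,130,340,230,6,'pics/g8.png')
"
```

```text
t 16.08 tcp [0.5294 0.0108 0.1192] yaw 110.0 gap 0.704 F [0.2 0.2 0.2] q1 -0.19 q6 -2.10
[-0.0011, 0.0011, 0.0512, -0.5] dist 0.051
```

View pics/g8.png

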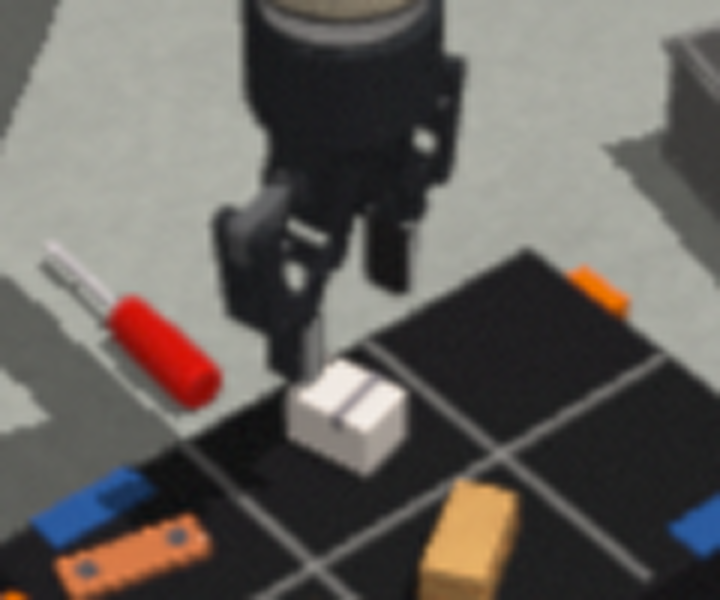

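Emit:
move_arm(deltas=[[[-0.001,0.001,0.02,0],[-0.001,0.001,0.035,0],[-0.001,0.001,0.046,0],[-0.001,0.001,0.05,0],[-0.001,0.001,0.05,0],[-0.001,0.001,0.05,0]]])

```text
t: 16.63
tcp_pos: [0.5306, 0.0106, 0.0697]
tool_rot: [0.573, 0.819, -0.006, -0.003]
force: [0.4, -0.4, -0.4]
finger_gap: 0.702
```

Emit:
move_arm(deltas=[[[0,0,0,0],[0,0,0,0],[0,0,0,0],[0,0,0,0],[0,0,0,0],[0,0,0,0],[0,0,0,0]]], gripper=0, squeeze=40)

```text
t: 17.22
tcp_pos: [0.5313, 0.0105, 0.0706]
tool_rot: [0.573, 0.819, -0.005, -0.002]
force: [-0.7, 1.0, 5.5]
finger_gap: 0.342
```

Emit:
move_arm(deltas=[[[0,0,-0.02,0],[0,0,-0.05,0],[0,0,-0.09,0],[0,0,-0.1,0],[0,0,-0.1,0],[0,0,-0.1,0]]])

```text
t: 17.72
tcp_pos: [0.5322, 0.011, 0.1708]
tool_rot: [0.573, 0.819, -0.005, -0.002]
force: [-0.4, -0.0, -0.6]
finger_gap: 0.34
```

```bash
python3 -c "
from h import *
go((.49,.385,.175,80),(.49,.385,.05,80))
s=snap('scene');crop(s,190,100,450,290,3,'pics/g9.png')
"
```

```text
t 17.72 tcp [0.5322 0.011  0.1708] yaw 110.1 gap 0.340 F [-0.4 -0.  -0.6] q1 -0.19 q6 -2.10
[0.3657, 0.0886, -0.006, 30.1] dist 0.376
[0.366, 0.0899, 0.119, 30.1] dist 0.395
```

View pics/g9.png

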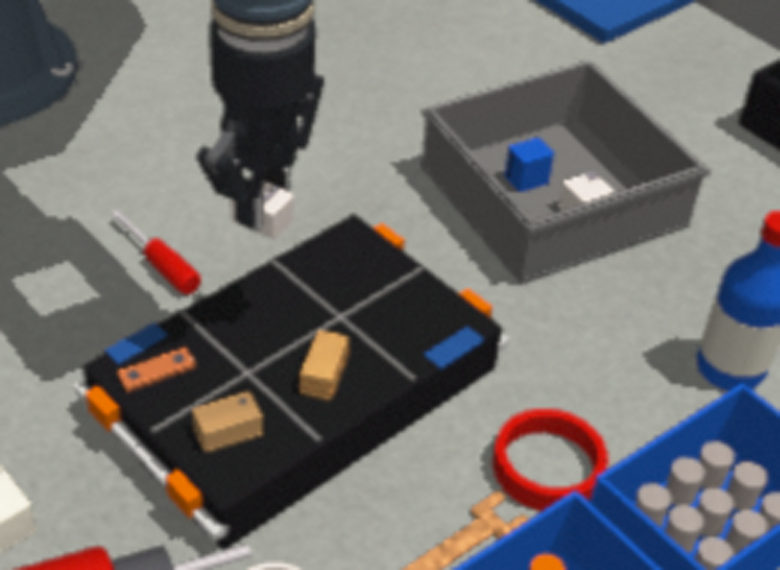

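Emit:
move_arm(deltas=[[[0.38,0.094,-0.006,30],[0.38,0.094,-0.006,30],[0.38,0.094,-0.006,30],[0.38,0.094,-0.006,30],[0.38,0.094,-0.006,30],[0.38,0.094,-0.006,30],[0.38,0.094,-0.006,30],[0.38,0.094,-0.006,30],[0.38,0.094,-0.006,30],[0.38,0.094,-0.006,30],[0.38,0.094,-0.006,30],[0.38,0.094,0.03,30],[0.38,0.094,0.07,30],[0.38,0.094,0.1,30],[0.38,0.094,0.108,30],[0.38,0.094,0.108,30],[0.38,0.094,0.108,30]]])

```text
t: 19.18
tcp_pos: [0.488, 0.3992, 0.0594]
tool_rot: [0.766, 0.643, -0.007, -0.002]
force: [-0.7, 0.1, 0.8]
finger_gap: 0.342
```

Emit:
move_arm(deltas=[[[0,0,0,0],[0,0,0,0],[0,0,0,0],[0,0,-0.04,0],[0,0,-0.08,0],[0,0,-0.1,0],[0,0,-0.1,0],[0,0,-0.1,0]]], gripper=0.55)

```text
t: 19.85
tcp_pos: [0.4905, 0.4005, 0.1624]
tool_rot: [0.766, 0.643, -0.004, -0.001]
force: [0.2, -0.6, 0.2]
finger_gap: 0.542
```

```bash
python3 -c "
from h import *
s=snap('scene');t=snap('top');crop(s,190,70,450,270,3,'pics/g10.png');crop(t,190,145,350,275,5,'pics/g10t.png')
for n,g in(('card',(.6204,.0068)),('wood',(.6239,-.089))):
  p,i=fit([t,s],n,g,.055);print(n,p[:2].round(4),np.degrees(p[2])%180,i)
go((.6206,.0068,.13,36.8),(.6206,.0068,.068,36.8))
"
```

```text
card [0.6207 0.0066] 126.7757460159813 [np.float64(0.9447994813374085), np.float64(0.9020185780635941)]
wood [ 0.6241 -0.0889] 77.4411898339952 [np.float64(0.8941931881630374), np.float64(0.934589883036579)]
t 19.95 tcp [0.4887 0.3995 0.1594] yaw 80.0 gap 0.547 F [-0.9 -0.1 -0.1] q1 0.51 q6 -0.89
[-0.3636, 0.1984, 0.0301, 43.2] dist 0.415
[-0.3631, 0.1991, 0.0921, 43.2] dist 0.424
```

View pics/g10.png

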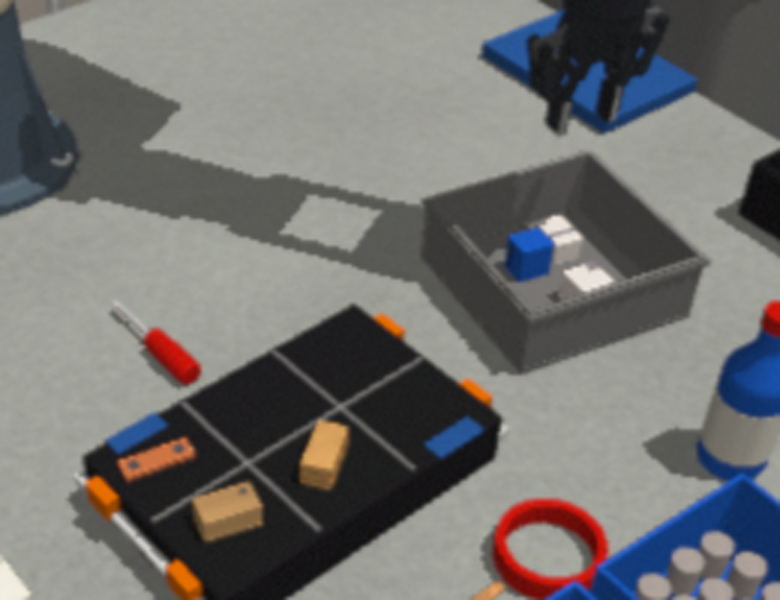

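Three scraps are in the bin. The card block is next.

Emit:
move_arm(deltas=[[[-0.363,0.199,0.01,43],[-0.363,0.199,0.01,43],[-0.363,0.199,0.01,43],[-0.363,0.199,0.01,43],[-0.363,0.199,0.01,43],[-0.363,0.199,0.01,43],[-0.363,0.199,0.01,43],[-0.363,0.199,0.01,43],[-0.363,0.199,0.01,43],[-0.363,0.199,0.03,43],[-0.363,0.199,0.03,43],[-0.363,0.199,0.03,43],[-0.363,0.199,0.03,43],[-0.363,0.199,0.03,43]]], gripper=0.6)

```text
t: 21.12
tcp_pos: [0.6203, 0.0087, 0.1295]
tool_rot: [0.948, 0.318, -0.009, 0.0]
force: [1.0, 0.2, -0.0]
finger_gap: 0.6
```

```bash
python3 -c "
from h import *
go((.6206,.0068,.068,36.8))
s=snap('scene');crop(s,220,130,360,250,5,'pics/g11.png')
"
```

```text
t 21.12 tcp [0.6203 0.0087 0.1295] yaw 37.1 gap 0.600 F [ 1.   0.2 -0. ] q1 -0.16 q6 -0.80
[0.0001, 0.002, 0.0615, 0.3] dist 0.062
```

View pics/g11.png

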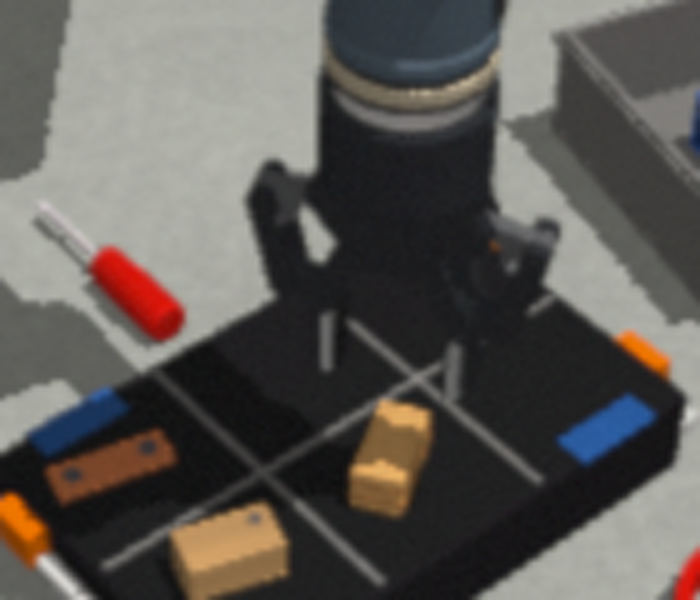

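Emit:
move_arm(deltas=[[[0,0.002,0.02,0],[0,0.002,0.04,0],[0,0.002,0.055,0],[0,0.002,0.061,0],[0,0.002,0.061,0],[0,0.002,0.061,0]]])

```text
t: 21.67
tcp_pos: [0.621, 0.008, 0.0694]
tool_rot: [0.948, 0.319, -0.008, 0.001]
force: [0.3, -0.0, -0.1]
finger_gap: 0.602
```

Emit:
move_arm(deltas=[[[0,0,0,0],[0,0,0,0],[0,0,0,0],[0,0,0,0],[0,0,0,0],[0,0,0,0],[0,0,0,0]]], gripper=0, squeeze=40)

```text
t: 22.25
tcp_pos: [0.6221, 0.0081, 0.0709]
tool_rot: [0.948, 0.319, -0.007, 0.001]
force: [-0.8, 1.4, 5.9]
finger_gap: 0.294
```

Emit:
move_arm(deltas=[[[0,0,-0.02,0],[0,0,-0.05,0],[0,0,-0.09,0],[0,0,-0.1,0],[0,0,-0.1,0],[0,0,-0.1,0]]])

```text
t: 22.75
tcp_pos: [0.6231, 0.0086, 0.1712]
tool_rot: [0.948, 0.319, -0.006, 0.001]
force: [0.4, 0.2, -0.6]
finger_gap: 0.293
```

```bash
python3 -c "
from h import *
go((.51,.35,.17,80),(.51,.35,.09,80))
s=snap('scene');crop(s,190,100,450,290,3,'pics/g12.png')
"
```

```text
t 22.75 tcp [0.6231 0.0086 0.1712] yaw 37.2 gap 0.293 F [ 0.4  0.2 -0.6] q1 -0.16 q6 -0.81
[0.1164, -0.3403, 0.0003, -42.8] dist 0.36
[0.1174, -0.3402, 0.0802, -42.8] dist 0.369
```

View pics/g12.png

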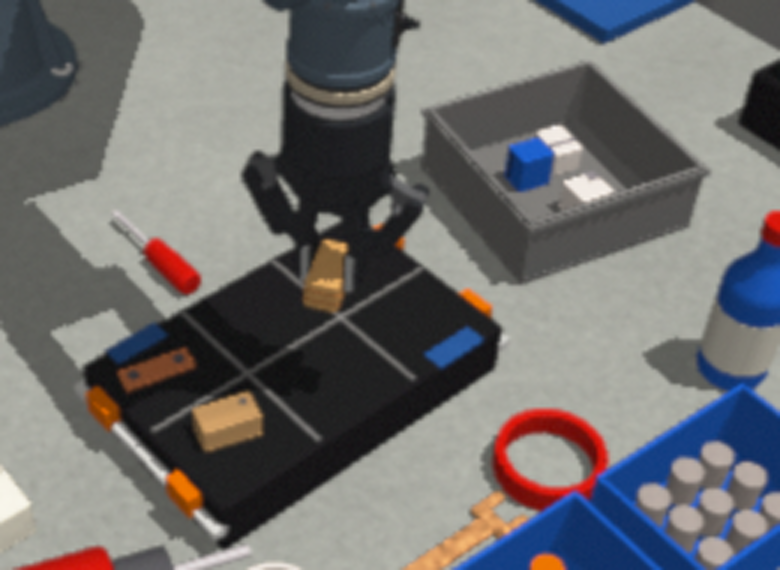

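```bash
python3 -c "
from h import *
go((.562,.302,.17,82),(.562,.302,.05,82))
"
```

```text
t 22.80 tcp [0.6221 0.0087 0.1698] yaw 37.2 gap 0.294 F [-0.3 -0.3 -0.1] q1 -0.16 q6 -0.81
[0.1294, -0.2699, -0.001, -44.8] dist 0.299
[0.1312, -0.2695, 0.1189, -44.8] dist 0.322
```

Emit:
move_arm(deltas=[[[0.13,-0.27,-0.005,-45],[0.13,-0.27,-0.005,-45],[0.13,-0.27,-0.005,-45],[0.13,-0.27,-0.005,-45],[0.13,-0.27,-0.005,-45],[0.13,-0.27,-0.005,-45],[0.13,-0.27,-0.005,-45],[0.13,-0.27,-0.005,-45],[0.13,-0.27,-0.005,-45],[0.13,-0.27,-0.005,-45],[0.13,-0.27,0.03,-45],[0.13,-0.27,0.07,-45],[0.13,-0.27,0.1,-45],[0.13,-0.27,0.118,-45],[0.13,-0.27,0.118,-45],[0.13,-0.27,0.118,-45]]])

```text
t: 24.13
tcp_pos: [0.5604, 0.2993, 0.0494]
tool_rot: [0.754, 0.656, -0.009, -0.003]
force: [0.5, 1.0, -0.1]
finger_gap: 0.293
```

Emit:
move_arm(deltas=[[[0,0,0,0],[0,0,0,0],[0,0,0,0],[0,0,-0.04,0],[0,0,-0.08,0],[0,0,-0.1,0],[0,0,-0.1,0],[0,0,-0.1,0]]], gripper=0.5)

```text
t: 24.8
tcp_pos: [0.5639, 0.3002, 0.1529]
tool_rot: [0.755, 0.656, -0.006, -0.002]
force: [-0.2, -0.5, -0.1]
finger_gap: 0.503
```

```bash
python3 -c "
from h import *
s=snap('scene');t=snap('top');crop(s,190,70,450,270,3,'pics/g13.png');crop(t,190,145,350,275,5,'pics/g13t.png')
for n,g in(('wood',(.6239,-.089)),):
  p,i=fit([t,s],n,g,.055);print(n,p[:2].round(4),np.degrees(p[2])%180,i)
go((.6240,-.089,.13,-13),(.624,-.089,.068,-13))
"
```

```text
wood [ 0.6239 -0.0888] 77.82595504695031 [np.float64(0.8873291127626388), np.float64(0.9345508758852031)]
t 24.90 tcp [0.5618 0.2995 0.1497] yaw 82.0 gap 0.500 F [-0.5  0.5 -0.7] q1 0.32 q6 -1.12
[-0.3759, 0.1159, 0.0215, -85.0] dist 0.394
[-0.3753, 0.1169, 0.0835, -85.0] dist 0.402
```

View pics/g13.png

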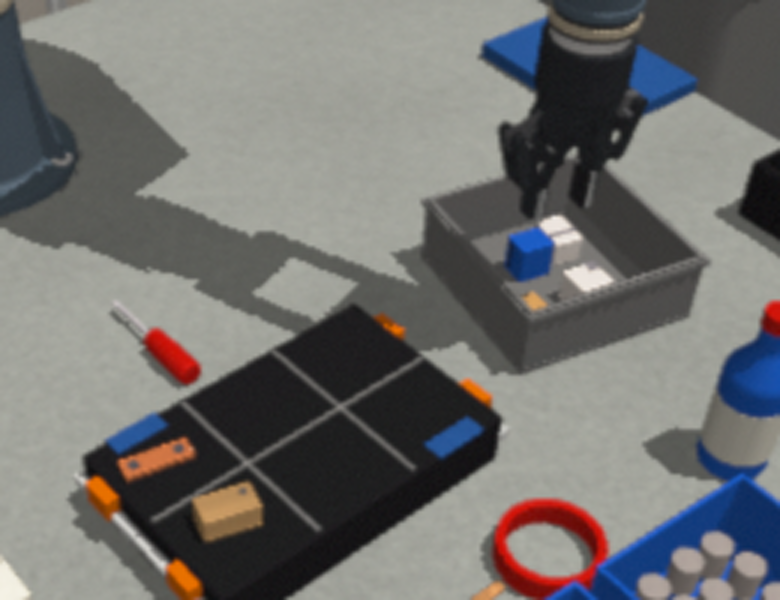

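Emit:
move_arm(deltas=[[[-0.376,0.116,0,95],[-0.376,0.116,0,95],[-0.376,0.116,0,95],[-0.376,0.116,0,95],[-0.376,0.116,0,95],[-0.376,0.116,0,95],[-0.376,0.116,0,95],[-0.376,0.116,0,95],[-0.376,0.116,0,95],[-0.376,0.116,0,95],[-0.376,0.116,0.01,95],[-0.376,0.116,0.02,95],[-0.376,0.116,0.02,95],[-0.376,0.116,0.02,95],[-0.376,0.116,0.02,95],[-0.376,0.116,0.02,95],[-0.376,0.116,0.02,95]]], gripper=0.6)

```text
t: 26.32
tcp_pos: [0.6236, -0.089, 0.1308]
tool_rot: [0.994, -0.112, -0.009, 0.005]
force: [-0.7, 0.5, 0.1]
finger_gap: 0.603
```

```bash
python3 -c "
from h import *
go((.6239,-.0892,.067,-12.8))
s=snap('scene');crop(s,200,150,340,270,5,'pics/g14.png')
"
```

```text
t 26.32 tcp [ 0.6236 -0.089   0.1308] yaw -12.9 gap 0.603 F [-0.7  0.5  0.1] q1 -0.31 q6 -0.08
[0.0014, -0.0006, 0.0638, -0.1] dist 0.064
```

View pics/g14.png

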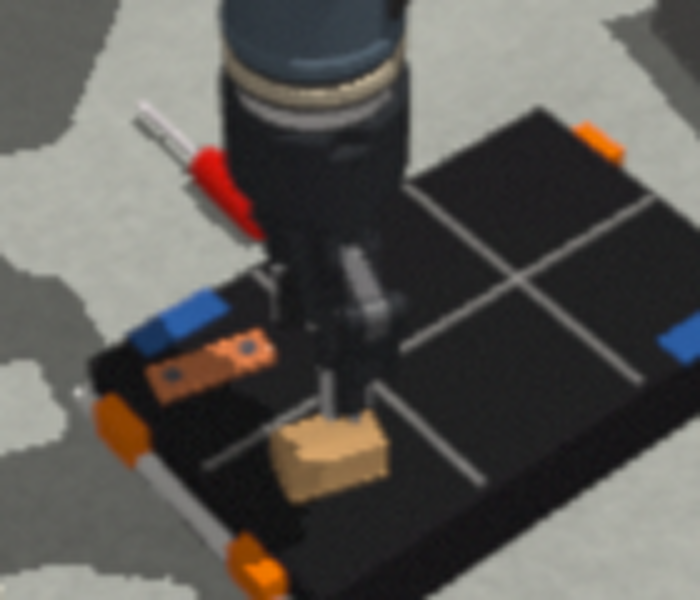

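Emit:
move_arm(deltas=[[[0.001,0,0.02,0],[0.001,0,0.04,0],[0.001,0,0.055,0],[0.001,0,0.062,0],[0.001,0,0.063,0],[0.001,0,0.063,0]]])

```text
t: 26.87
tcp_pos: [0.6236, -0.0896, 0.068]
tool_rot: [0.994, -0.112, -0.009, 0.005]
force: [0.1, -0.4, 0.3]
finger_gap: 0.6
```

Emit:
move_arm(deltas=[[[0,0,0,0],[0,0,0,0],[0,0,0,0],[0,0,0,0],[0,0,0,0],[0,0,0,0],[0,0,0,0]]], gripper=0, squeeze=40)

```text
t: 27.45
tcp_pos: [0.6246, -0.0898, 0.0693]
tool_rot: [0.994, -0.112, -0.008, 0.005]
force: [-0.1, 0.7, 6.1]
finger_gap: 0.318
```

Emit:
move_arm(deltas=[[[0,0,-0.02,0],[0,0,-0.05,0],[0,0,-0.09,0],[0,0,-0.1,0],[0,0,-0.1,0],[0,0,-0.1,0]]])

```text
t: 27.95
tcp_pos: [0.626, -0.089, 0.1694]
tool_rot: [0.994, -0.112, -0.008, 0.005]
force: [-0.4, 0.3, -1.2]
finger_gap: 0.317
```

```bash
python3 -c "
from h import *
go((.535,.345,.17,-13),(.535,.345,.08,-13))
s=snap('scene');crop(s,190,100,450,290,3,'pics/g15.png')
"
```

```text
t 27.95 tcp [ 0.626  -0.089   0.1694] yaw -12.9 gap 0.317 F [-0.4  0.3 -1.2] q1 -0.31 q6 -0.08
[-0.1856, -0.4027, -0.0027, 0.1] dist 0.443
[-0.1844, -0.4037, 0.0872, 0.1] dist 0.452
```

View pics/g15.png

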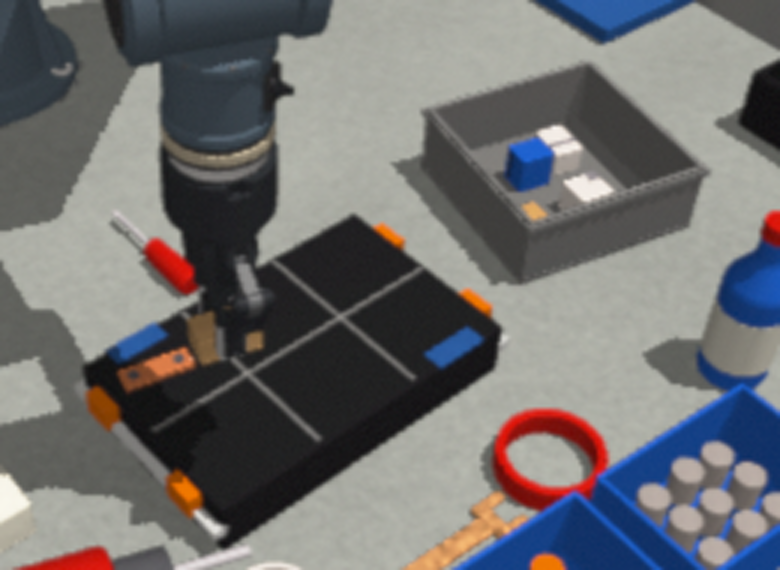

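Emit:
move_arm(deltas=[[[-0.185,-0.403,-0.01,0],[-0.185,-0.403,-0.01,0],[-0.185,-0.403,-0.01,0],[-0.185,-0.403,-0.01,0],[-0.185,-0.403,-0.01,0],[-0.185,-0.403,-0.01,0],[-0.185,-0.403,-0.01,0],[-0.185,-0.403,-0.01,0],[-0.185,-0.403,-0.01,0],[-0.185,-0.403,-0.01,0],[-0.185,-0.403,-0.01,0],[-0.185,-0.403,-0.01,0],[-0.185,-0.403,-0.01,0],[-0.185,-0.403,0.03,0],[-0.185,-0.403,0.07,0],[-0.185,-0.403,0.09,0],[-0.185,-0.403,0.095,0],[-0.185,-0.403,0.095,0]]])

```text
t: 29.5
tcp_pos: [0.5314, 0.3424, 0.0686]
tool_rot: [0.993, -0.113, -0.012, 0.007]
force: [0.2, -0.0, 0.3]
finger_gap: 0.318
```

```bash
python3 -c "
from h import *
st()
s=snap('scene');crop(s,290,70,450,200,5,'pics/g16.png')
"
```

```text
t 29.50 tcp [0.5314 0.3424 0.0686] yaw -13.0 gap 0.318 F [ 0.2 -0.   0.3] q1 0.40 q6 0.62
```

View pics/g16.png

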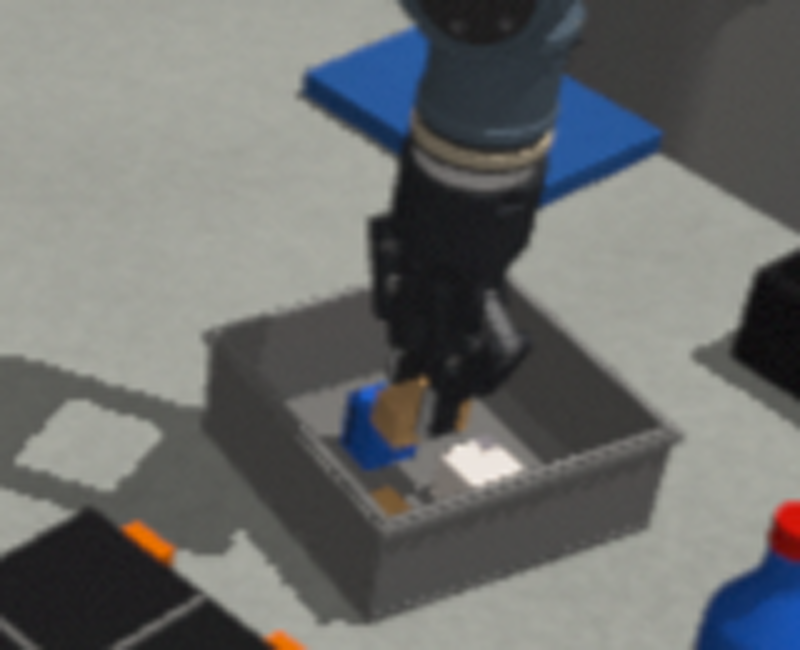

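Emit:
move_arm(deltas=[[[0,0,0,0],[0,0,0,0],[0,0,0,0],[0,0,-0.04,0],[0,0,-0.08,0],[0,0,-0.1,0],[0,0,-0.1,0],[0,0,-0.1,0]]], gripper=0.5)

```text
t: 30.22
tcp_pos: [0.5363, 0.3448, 0.1735]
tool_rot: [0.994, -0.113, -0.008, 0.004]
force: [-0.1, 0.2, -0.7]
finger_gap: 0.499
```

```bash
python3 -c "
from h import *
s=snap('scene');cv2.imwrite('pics/g17.png',cv2.cvtColor(s['img'],cv2.COLOR_RGB2BGR))
crop(s,300,110,440,200,5,'pics/g17b.png')
# console geometry: project tab etc
go((.5,.0,.2,3),(.545,-.333,.2,93),(.545,-.333,.2,3))
"
```

```text
t 30.27 tcp [0.5351 0.3442 0.1717] yaw -13.0 gap 0.500 F [-0.9 -0.6 -0. ] q1 0.40 q6 0.62
[0.0427, 0.3436, -0.0249, -16.0] dist 0.347
[0.1614, 0.658, -0.0232, 74.0] dist 0.678
[0.1614, 0.658, -0.0232, -16.0] dist 0.678
```

View pics/g17.png

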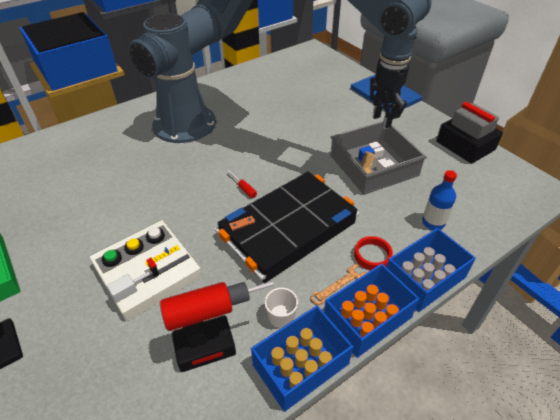

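View pics/g17b.png

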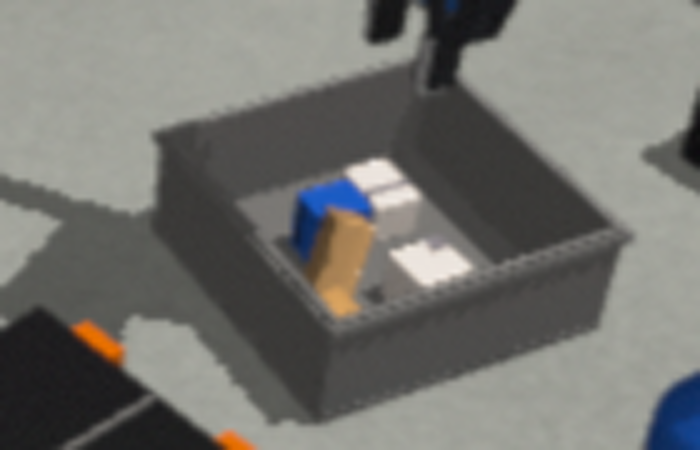

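Emit:
move_arm(deltas=[[[0.161,0.658,-0.03,74],[0.161,0.658,-0.03,74],[0.161,0.658,-0.03,74],[0.161,0.658,-0.03,74],[0.161,0.658,-0.03,74],[0.161,0.658,-0.03,74],[0.161,0.658,-0.03,74],[0.161,0.658,-0.03,74],[0.161,0.658,-0.03,74],[0.161,0.658,-0.03,74],[0.161,0.658,-0.03,74],[0.161,0.658,-0.03,74],[0.161,0.658,-0.03,74],[0.161,0.658,-0.03,74],[0.161,0.658,-0.03,74],[0.161,0.658,-0.03,74],[0.161,0.658,-0.01,74],[0.161,0.658,0.01,74],[0.161,0.658,0.02,74],[0.161,0.658,0.02,74]]])

```text
t: 31.93
tcp_pos: [0.541, -0.3312, 0.1524]
tool_rot: [0.725, -0.688, -0.009, 0.01]
force: [-0.8, 1.0, -0.5]
finger_gap: 0.499
```

```bash
python3 -c "
from h import *
go((.5447,-.3335,.12,93),(.5447,-.3335,.075,93))
s=snap('scene');t=snap('top')
crop(s,80,190,210,320,5,'pics/k1s.png')
crop(t,360,180,460,280,6,'pics/k1.png')
"
```

```text
t 31.93 tcp [ 0.541  -0.3312  0.1524] yaw -87.0 gap 0.499 F [-0.8  1.  -0.5] q1 -0.72 q6 0.81
[0.0025, -0.0045, 0.0323, -0.0] dist 0.033
[0.0025, -0.0057, 0.0773, -0.0] dist 0.078
```

View pics/k1s.png

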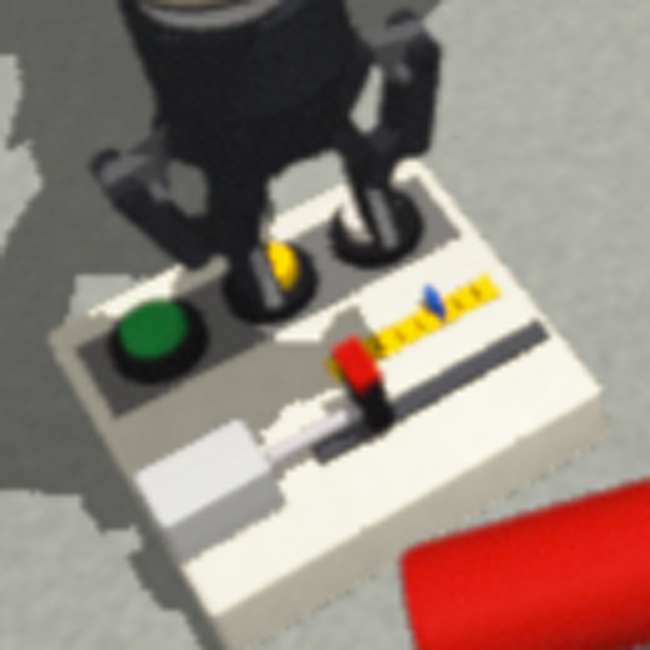

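View pics/k1.png

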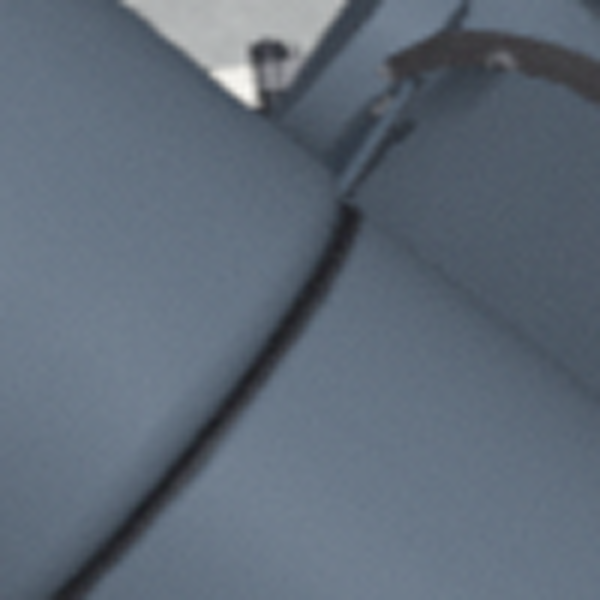

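```bash
python3 - <<'E'
from h import *
t=snap('top');s=snap('scene')
t['img']=cv2.cvtColor(cv2.imread('pics/top0.png'),cv2.COLOR_BGR2RGB);s['img']=cv2.cvtColor(cv2.imread('pics/scene0.png'),cv2.COLOR_BGR2RGB)
crop(t,372,194,422,236,16,'pics/zt.png');crop(s,125,235,175,277,16,'pics/zs.png')
def blob(d,win,f):
    u0,v0,u1,v1=win;h=cv2.cvtColor(d['img'],cv2.COLOR_RGB2HSV).astype(int)[v0:v1,u0:u1];m=f(h[...,0],h[...,1],h[...,2])
    ys,xs=np.nonzero(m);print(len(xs),xs.min()+u0,xs.max()+u0,ys.min()+v0,ys.max()+v0);return xs.mean()+u0,ys.mean()+v0
blue=lambda H,S,V:(H>100)&(H<130)&(S>90)
a=blob(t,(375,205,420,240),blue);b=blob(s,(155,235,175,260),blue);print(a,b);M=tri(t,a,s,b);print('mark',M)
red=lambda H,S,V:((H<8)|(H>172))&(S>140)&(V>100)
a=blob(t,(400,195,420,214),red);b=blob(s,(140,250,160,275),red);print(a,b);T=tri(t,a,s,b);print('tab red',T)
for c in('yellow','white','green'):
    f={'yellow':lambda H,S,V:(H>18)&(H<32)&(S>100)&(V>150),'green':lambda H,S,V:(H>45)&(H<85)&(S>100)}.get(c)
    if f is None: continue
    a=blob(t,{'yellow':(405,238,430,260),'green':(430,236,452,258)}[c],f);b=blob(s,{'yellow':(123,236,145,252),'green':(100,246,121,266)}[c],f)
    print(c,tri(t,a,s,b))
E
```

```text
11 389 408 206 228
9 165 167 248 251
(np.float64(392.8181818181818), np.float64(222.72727272727272)) (np.float64(166.11111111111111), np.float64(249.44444444444446))
mark [ 0.50691337 -0.28919369  0.05741843]
53 410 416 200 210
51 147 155 258 267
(np.float64(412.6792452830189), np.float64(204.9433962264151)) (np.float64(150.84313725490196), np.float64(262.6078431372549))
tab red [ 0.5432881  -0.33437988  0.08195147]
108 412 423 243 253
102 127 138 238 248
yellow [ 0.44477172 -0.34392878  0.05765575]
136 434 447 240 252
134 104 117 250 261
green [ 0.4474111  -0.39927533  0.05435897]
```

View pics/zt.png

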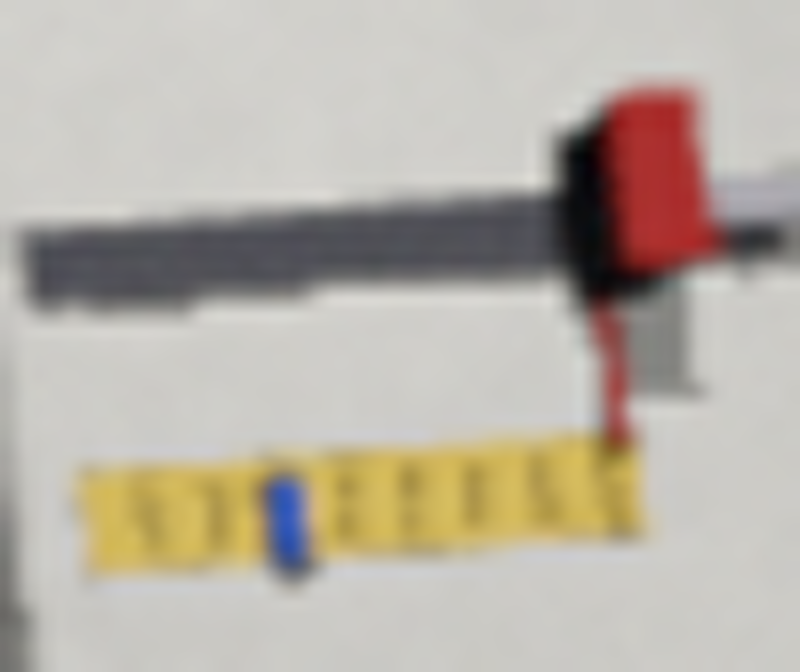

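View pics/zs.png

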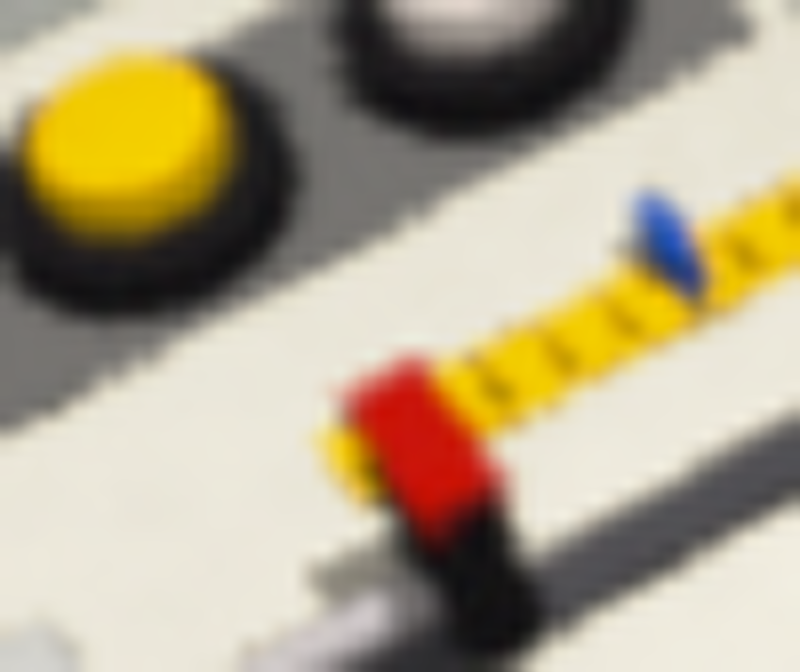

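```bash
python3 - <<'E'
from h import *
t=snap('top');s=snap('scene')
M=tri(t,(389.4,226.2),s,(166.1,249.4));print('mark',M, [w2p(t,M),w2p(s,M)])
th=np.radians(3.0);yc=np.array([-np.sin(th),np.cos(th)]);xc=np.array([np.cos(th),np.sin(th)])
f=lambda p:(float(p[:2]@xc),float(p[:2]@yc))
for z in(.044,.046,.048,.05,.053,.056):
    print(z,'ptr',np.round(f(p2w(t,410.4,221,z)),4),'markT',np.round(f(p2w(t,389.4,226.2,z)),4),'markS',np.round(f(p2w(s,166.1,249.4,z)),4))
for T in([.5433,-.3344],[.5432,-.3339],[.5461,-.3331]): print('tab',np.round(f(np.array(T)),4))
K=np.array([[.4412,-.2885],[.4447,-.3442],[.4473,-.3989]])
print('keys',[np.round(f(k),4) for k in K])
C=np.array([[.5824,-.2428],[.5915,-.4312],[.4041,-.439],[.3956,-.2515]]);print('con',f(C.mean(0)),C.mean(0),[np.round(np.subtract(f(c),f(C.mean(0))),4) for c in C])
E
```

```text
mark [ 0.49934863 -0.28528127  0.04713911] [array([389.26176412, 226.1510282 ]), array([165.94932974, 249.40696889])]
0.044 ptr [ 0.4925 -0.3641] markT [ 0.484  -0.3122] markS [ 0.4813 -0.31  ]
0.046 ptr [ 0.4922 -0.3635] markT [ 0.4837 -0.3116] markS [ 0.483  -0.3105]
0.048 ptr [ 0.492  -0.3629] markT [ 0.4835 -0.3111] markS [ 0.4847 -0.3109]
0.05 ptr [ 0.4917 -0.3623] markT [ 0.4832 -0.3106] markS [ 0.4863 -0.3114]
0.053 ptr [ 0.4913 -0.3613] markT [ 0.4829 -0.3098] markS [ 0.4888 -0.312 ]
0.056 ptr [ 0.4909 -0.3604] markT [ 0.4825 -0.3091] markS [ 0.4914 -0.3127]
tab [ 0.5251 -0.3624]
tab [ 0.525  -0.3619]
tab [ 0.5279 -0.3612]
keys [array([ 0.4255, -0.3112]), array([ 0.4261, -0.367 ]), array([ 0.4258, -0.4218])]
con (0.4748707093745326, -0.3664800608534225) [ 0.4934   -0.341125] [array([0.094 , 0.0935]), array([ 0.0933, -0.0951]), array([-0.0943, -0.0931]), array([-0.093 ,  0.0946])]
```

Emit:
move_arm(deltas=[[[0.0025,-0.005,0.03,0],[0.0025,-0.005,0.04,0],[0.0025,-0.005,0.05,0],[0.0025,-0.005,0.06,0],[0.0025,-0.005,0.065,0],[0.0025,-0.005,0.07,0],[0.0025,-0.005,0.074,0],[0.0025,-0.005,0.076,0],[0.0025,-0.005,0.076,0]]])

```text
t: 32.98
tcp_pos: [0.5482, -0.3359, 0.0818]
tool_rot: [0.726, -0.688, -0.004, 0.01]
force: [-0.8, 0.7, 0.2]
finger_gap: 0.5
```

```bash
python3 -c "
from h import *
go((.544,-.3337,.074,93))
s=snap('scene')
crop(s,80,190,210,320,5,'pics/k2s.png')
"
```

```text
t 32.98 tcp [ 0.5482 -0.3359  0.0818] yaw -86.9 gap 0.500 F [-0.8  0.7  0.2] q1 -0.71 q6 0.82
[-0.0025, 0.0039, 0.0078, 0.1] dist 0.009
```

View pics/k2s.png

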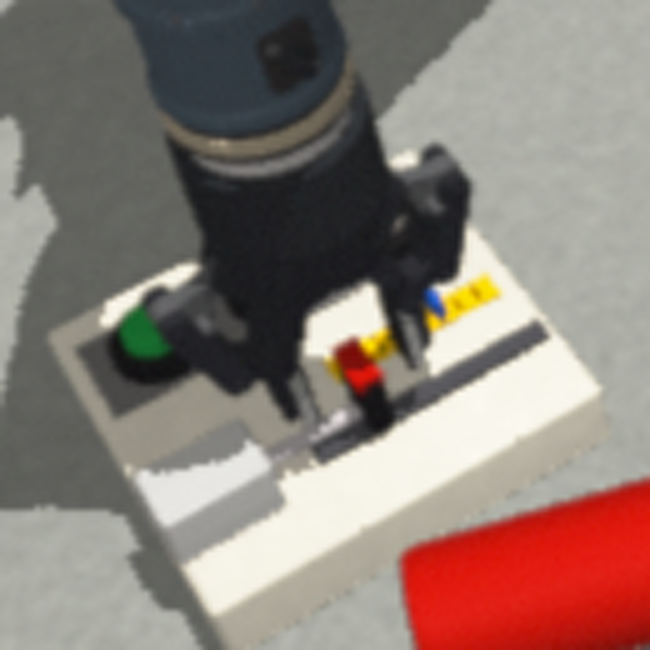

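Emit:
move_arm(deltas=[[[-0.0025,0.004,0.004,0],[-0.0025,0.004,0.007,0],[-0.0025,0.004,0.008,0],[-0.0025,0.004,0.008,0],[-0.0025,0.004,0.008,0],[-0.0025,0.004,0.008,0]]])

```text
t: 33.53
tcp_pos: [0.5442, -0.3339, 0.0743]
tool_rot: [0.726, -0.688, -0.003, 0.01]
force: [-0.7, 0.2, -0.7]
finger_gap: 0.5
```

Emit:
move_arm(deltas=[[[0,0,0,0],[0,0,0,0],[0,0,0,0],[0,0,0,0],[0,0,0,0],[0,0,0,0],[0,0,0,0],[0,0,0,0],[0,0,0,0],[0,0,0,0]]], gripper=0, squeeze=30)

```text
t: 34.37
tcp_pos: [0.5443, -0.3335, 0.0745]
tool_rot: [0.726, -0.688, -0.003, 0.009]
force: [0.4, 3.1, 6.0]
finger_gap: 0.131
```

```bash
python3 -c "
from h import *
st()
s=snap('scene')
crop(s,80,190,210,320,5,'pics/k3s.png')
"
```

```text
t 34.37 tcp [ 0.5443 -0.3335  0.0745] yaw -86.9 gap 0.131 F [0.4 3.1 6. ] q1 -0.72 q6 0.82
```

View pics/k3s.png

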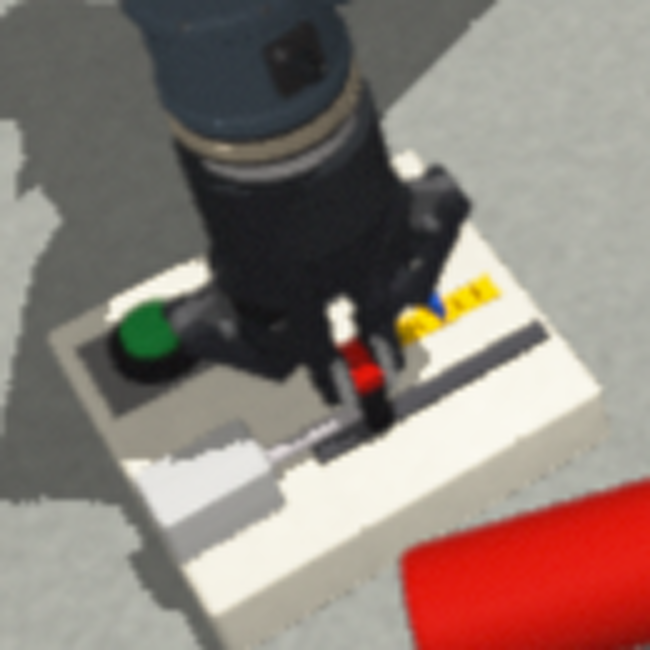

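Emit:
move_arm(deltas=[[[-0.004,0,0,0],[-0.008,0,0,0],[-0.012,0,0,0],[-0.016,0,0,0],[-0.02,0,0,0],[-0.024,0,0,0],[-0.028,0,0,0],[-0.032,0,0,0],[-0.036,0,0,0],[-0.04,0,0,0],[-0.044,0,0,0],[-0.047,0,0,0],[-0.049,0,0,0],[-0.05,0,0,0],[-0.05,0,0,0],[-0.05,0,0,0],[-0.05,0,0,0]]])

```text
t: 35.83
tcp_pos: [0.5421, -0.2852, 0.0746]
tool_rot: [0.726, -0.688, -0.002, 0.01]
force: [-2.8, -7.7, 1.6]
finger_gap: 0.132
```

```bash
python3 -c "
from h import *
q=st(); d=(q['tcp_pos']-np.array([.5443,-.3335,.0745]));th=np.radians(3);print('along',d[1]*np.cos(th)-d[0]*np.sin(th),'across',d[0]*np.cos(th)+d[1]*np.sin(th))
s=snap('scene');t=snap('top')
crop(s,110,215,190,285,9,'pics/k4s.png');crop(t,360,180,460,280,6,'pics/k4.png')
"
```

```text
t 35.83 tcp [ 0.5421 -0.2852  0.0746] yaw -86.9 gap 0.132 F [-2.8 -7.7  1.6] q1 -0.66 q6 0.88
along 0.04833194595109426 across 0.0003143314134461976
```

View pics/k4s.png

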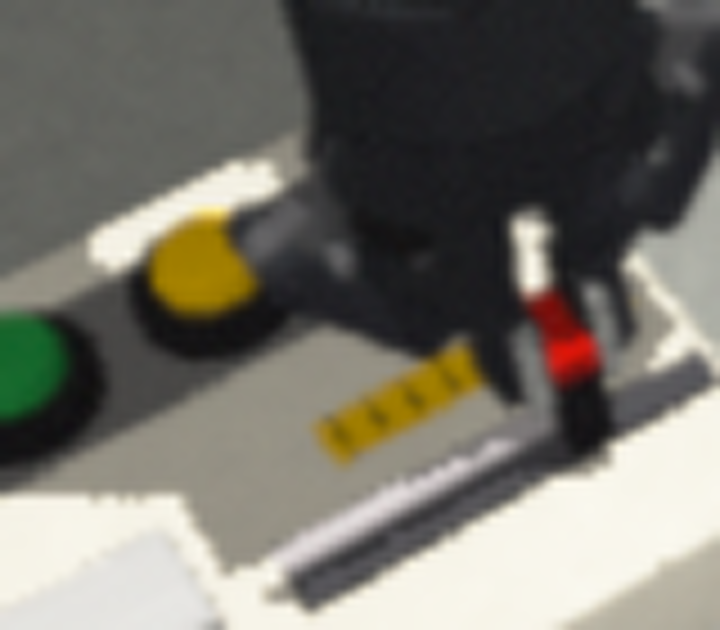

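View pics/k4.png

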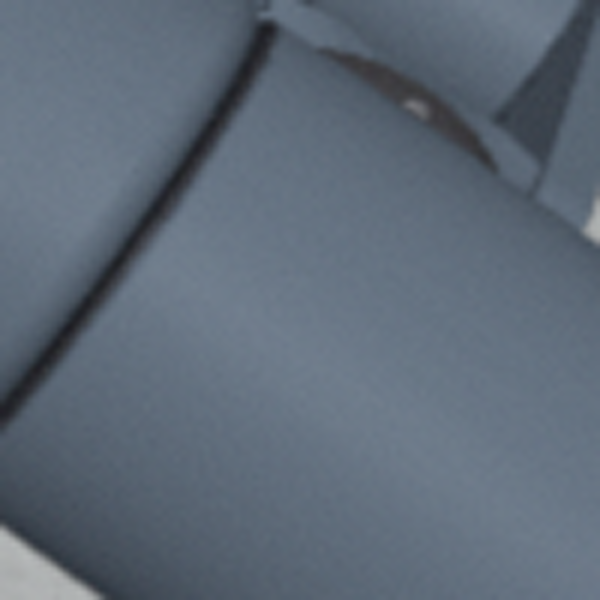

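Emit:
move_arm(deltas=[[[-0.002,0,0,0],[-0.003,0,0,0],[-0.003,0,0,0],[-0.003,0,0,0],[-0.003,0,0,0]]])

```text
t: 36.35
tcp_pos: [0.542, -0.2837, 0.0745]
tool_rot: [0.726, -0.687, -0.0, 0.011]
force: [-1.5, -6.9, 0.5]
finger_gap: 0.132
```

```bash
cat >> h.py <<'E'
def along():
    q=st(); d=(q['tcp_pos']-np.array([.5443,-.3335,.0745]));th=np.radians(3);print('along',d[1]*np.cos(th)-d[0]*np.sin(th))
E
python3 -c "
from h import *
along();s=snap('scene');along()
crop(s,130,225,190,285,10,'pics/k5s.png')
d=p2w(s,176.2,265.1,.048)-p2w(s,158,272.7,.048);print(d)
"
```

```text
t 36.35 tcp [ 0.542  -0.2837  0.0745] yaw -86.9 gap 0.132 F [-1.5 -6.9  0.5] q1 -0.65 q6 0.88
along 0.04986765983055187
t 36.40 tcp [ 0.542  -0.2837  0.0745] yaw -86.9 gap 0.135 F [-1.4 -7.3  0.7] q1 -0.65 q6 0.88
along 0.04990150112177904
[0.00440533 0.04229502 0.        ]
```

View pics/k5s.png

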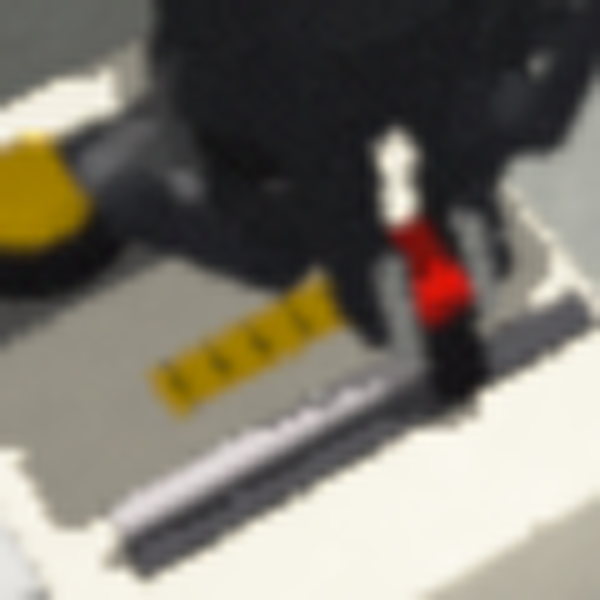

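```bash
python3 - <<'E'
from h import *
s=snap('scene');along()
th=np.radians(3);yc=np.array([-np.sin(th),np.cos(th)])
home=cv2.imread('pics/scene0.png');cur=cv2.cvtColor(s['img'],cv2.COLOR_RGB2BGR)
out=[]
for im,d in((home,0),(cur,.0499)):
    c=np.array([.5440,-.3338])+yc*d;k=10;u0,v0=(130,230)
    z=cv2.resize(im[v0:v0+55,u0:u0+60],None,fx=k,fy=k,interpolation=cv2.INTER_CUBIC)
    for zz,col in((.048,(0,255,0)),(.086,(255,255,0))):
        P=[w2p(s,(c[0]+i*.013*np.cos(th)-j*.006*np.sin(th),c[1]+i*.013*np.sin(th)+j*.006*np.cos(th),zz)) for i,j in((-1,-1),(-1,1),(1,1),(1,-1))]
        cv2.polylines(z,[np.round((np.array(P)-[u0,v0]+.5)*k-.5).astype(int)],True,col,1)
    out.append(z)
cv2.imwrite('pics/ov.png',cv2.resize(np.hstack(out),None,fx=.66,fy=.66))
cv2.imwrite('pics/ov2.png',out[1]);cv2.imwrite('pics/ov1.png',out[0])
E
```

```text
t 36.45 tcp [ 0.542  -0.2837  0.0746] yaw -86.9 gap 0.134 F [-1.6 -6.9  0.3] q1 -0.65 q6 0.88
along 0.0498760156548874
```

View pics/ov.png

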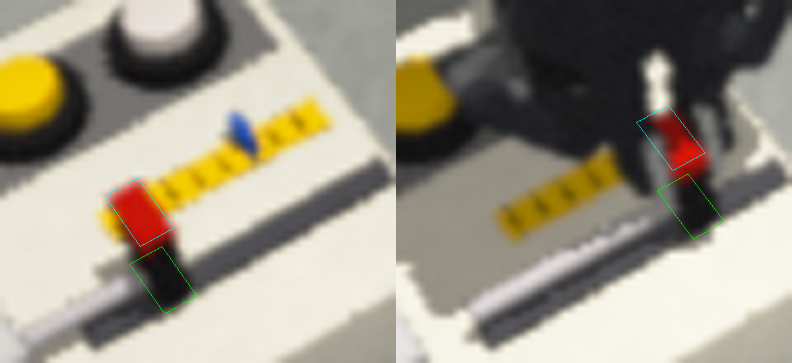

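Emit:
move_arm(deltas=[[[-0.0017,0,0,0],[-0.002,0,0,0],[-0.002,0,0,0],[-0.002,0,0,0],[-0.002,0,0,0],[-0.002,0,0,0],[-0.002,0,0,0],[-0.002,0,0,0],[-0.002,0,0,0],[-0.002,0,0,0],[-0.002,0,0,0],[-0.002,0,0,0],[-0.002,0,0,0],[-0.002,0,0,0],[-0.002,0,0,0],[-0.002,0,0,0],[-0.002,0,0,0],[-0.002,0,0,0],[-0.002,0,0,0],[-0.002,0,0,0]]])

```text
t: 38.12
tcp_pos: [0.542, -0.2832, 0.0746]
tool_rot: [0.726, -0.687, 0.001, 0.012]
force: [-1.0, -7.6, 0.6]
finger_gap: 0.132
```

```bash
python3 -c "
from h import *
along()"
```

```text
t 38.12 tcp [ 0.542  -0.2832  0.0746] yaw -86.8 gap 0.132 F [-1.  -7.6  0.6] q1 -0.65 q6 0.88
along 0.05034307043972237
```

Emit:
move_arm(deltas=[[[-0.0015,0,0,0],[-0.0015,0,0,0],[-0.0015,0,0,0],[-0.0015,0,0,0],[-0.0015,0,0,0],[-0.0015,0,0,0],[-0.0015,0,0,0],[-0.0015,0,0,0],[-0.0015,0,0,0],[-0.0015,0,0,0],[-0.0015,0,0,0],[-0.0015,0,0,0],[-0.0015,0,0,0],[-0.0015,0,0,0],[-0.0015,0,0,0],[-0.0015,0,0,0],[-0.0015,0,0,0],[-0.0015,0,0,0],[-0.0015,0,0,0],[-0.0015,0,0,0]]])

```text
t: 39.78
tcp_pos: [0.542, -0.2832, 0.0746]
tool_rot: [0.726, -0.687, 0.002, 0.012]
force: [-0.5, -8.3, 0.9]
finger_gap: 0.13
```

```bash
python3 -c "
from h import *
along()"
```

```text
t 39.78 tcp [ 0.542  -0.2832  0.0746] yaw -86.8 gap 0.130 F [-0.5 -8.3  0.9] q1 -0.65 q6 0.89
along 0.050398191008093035
```

Emit:
move_arm(deltas=[[[0.004,0,0,0],[0.008,0,0,0],[0.012,0,0,0],[0.016,0,0,0],[0.02,0,0,0],[0.024,0,0,0],[0.028,0,0,0],[0.032,0,0,0],[0.036,0,0,0],[0.04,0,0,0],[0.044,0,0,0],[0.047,0,0,0],[0.049,0,0,0],[0.0505,0,0,0],[0.0505,0,0,0],[0.0505,0,0,0],[0.0505,0,0,0]]])

```text
t: 41.2
tcp_pos: [0.5443, -0.3329, 0.0747]
tool_rot: [0.726, -0.687, 0.001, 0.012]
force: [0.8, -2.7, -12.6]
finger_gap: 0.134
```

```bash
python3 -c "
from h import *
along()"
```

```text
t 41.20 tcp [ 0.5443 -0.3329  0.0747] yaw -86.8 gap 0.134 F [  0.8  -2.7 -12.6] q1 -0.71 q6 0.82
along 0.0005658179171544116
```

Emit:
move_arm(deltas=[[[0.0006,0,0,0],[0.0006,0,0,0],[0.0006,0,0,0],[0.0006,0,0,0],[0.0006,0,0,0],[0.0006,0,0,0]]], gripper=0.5)

```text
t: 41.7
tcp_pos: [0.5446, -0.3336, 0.0754]
tool_rot: [0.727, -0.687, 0.002, 0.012]
force: [-0.8, -0.7, 0.1]
finger_gap: 0.496
```

Emit:
move_arm(deltas=[[[0,0,-0.02,0],[0,0,-0.04,0],[0,0,-0.06,0],[0,0,-0.08,0],[0,0,-0.09,0],[0,0,-0.09,0]]])

```text
t: 42.2
tcp_pos: [0.5474, -0.3329, 0.1683]
tool_rot: [0.727, -0.687, 0.005, 0.012]
force: [0.1, -0.1, -1.1]
finger_gap: 0.5
```

```bash
python3 -c "
from h import *
s=snap('scene')
cv2.imwrite('pics/k6.png',cv2.cvtColor(s['img'],cv2.COLOR_RGB2BGR));crop(s,80,190,210,320,5,'pics/k6s.png')
go((.4412,-.2887,.16,3),(.4412,-.2887,.085,3))
"
```

```text
t 42.25 tcp [ 0.5466 -0.3322  0.1666] yaw -86.8 gap 0.503 F [-0.   0.3  0.2] q1 -0.71 q6 0.82
[-0.0495, 0.1027, 0.007, -89.8] dist 0.114
[-0.0511, 0.1016, 0.0819, -89.8] dist 0.14
```

View pics/k6.png

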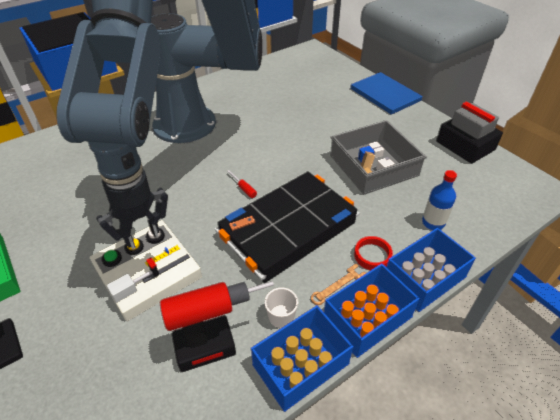

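View pics/k6s.png

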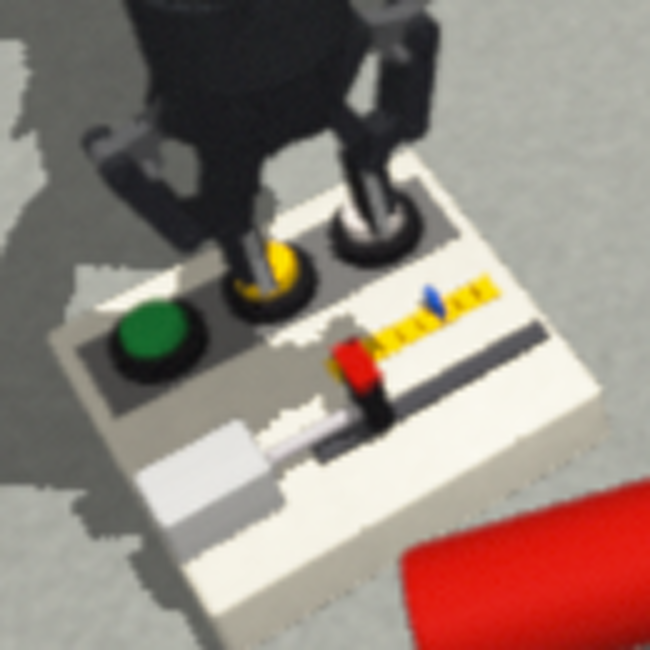

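Emit:
move_arm(deltas=[[[-0.0495,0.1027,0,0],[-0.0495,0.1027,0,0],[-0.0495,0.1027,0,0],[-0.0495,0.1027,0,0],[-0.0495,0.1027,0.01,0],[-0.0505,0.102,0.05,0],[-0.051,0.1016,0.08,0],[-0.051,0.1016,0.082,0],[-0.051,0.1016,0.082,0],[-0.051,0.1016,0.082,0]]], gripper=0)

```text
t: 43.08
tcp_pos: [0.4422, -0.2895, 0.0848]
tool_rot: [0.727, -0.687, 0.003, 0.012]
force: [-0.1, -0.6, -0.5]
finger_gap: -0.001
```

```bash
python3 -c "
from h import *
go((.4412,-.2887,.0625))
s=snap('scene');crop(s,80,190,210,320,5,'pics/k7s.png')
"
```

```text
t 43.08 tcp [ 0.4422 -0.2895  0.0848] yaw -86.8 gap -0.001 F [-0.1 -0.6 -0.5] q1 -0.78 q6 0.77
[-0.0013, 0.0006, 0.0223, 0.0] dist 0.022
```

View pics/k7s.png

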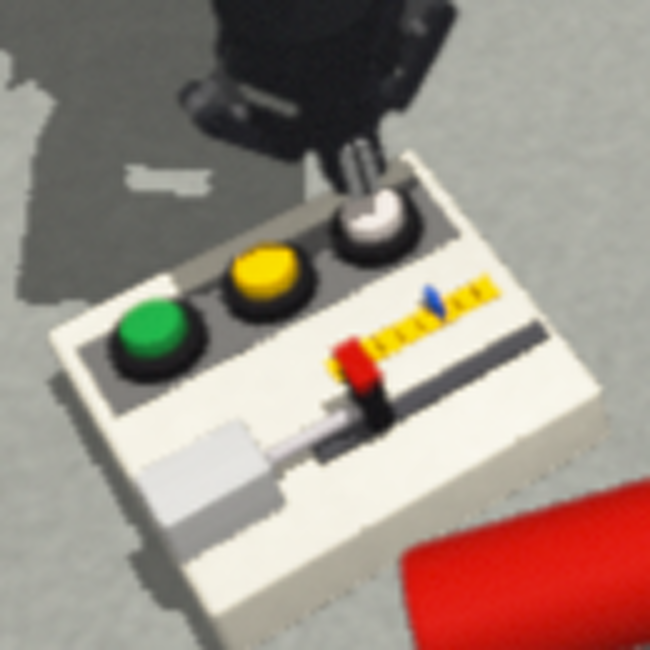

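Emit:
move_arm(deltas=[[[-0.001,0.001,0.006,0],[-0.001,0.001,0.011,0],[-0.001,0.001,0.014,0],[-0.001,0.001,0.017,0],[-0.001,0.001,0.019,0],[-0.001,0.001,0.021,0],[-0.001,0.001,0.0225,0],[-0.001,0.001,0.0235,0],[-0.001,0.001,0.0235,0],[-0.001,0.001,0.0235,0]]])

```text
t: 43.97
tcp_pos: [0.4415, -0.2895, 0.0639]
tool_rot: [0.727, -0.687, 0.005, 0.012]
force: [-1.7, 2.8, 15.8]
finger_gap: -0.001
```

```bash
python3 -c "
from h import *
st();s=snap('scene');crop(s,80,190,210,320,5,'pics/k8s.png')
"
```

```text
t 43.97 tcp [ 0.4415 -0.2895  0.0639] yaw -86.8 gap -0.001 F [-1.7  2.8 15.8] q1 -0.78 q6 0.77
```

View pics/k8s.png

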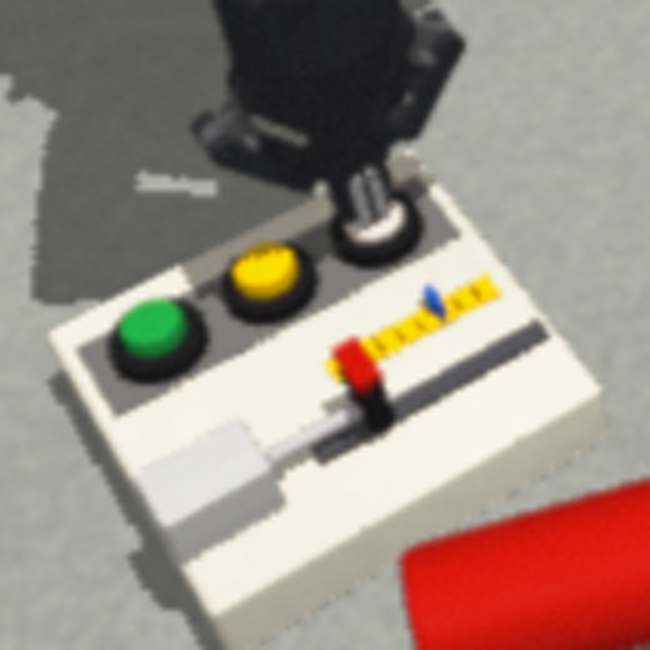

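Emit:
move_arm(deltas=[[[0,0,-0.02,0],[0,0,-0.04,0],[0,0,-0.06,0],[0,0,-0.06,0],[0.04,0.002,-0.06,0],[0.08,0.002,-0.06,0],[0.1095,0.001,-0.06,0],[0.1095,0.001,-0.06,0],[0.1095,0.001,-0.03,0],[0.1095,0.001,-0.021,0],[0.1095,0.001,-0.021,0],[0.1095,0.001,-0.021,0]]])

```text
t: 45.02
tcp_pos: [0.4461, -0.3968, 0.0863]
tool_rot: [0.727, -0.687, 0.003, 0.012]
force: [-0.9, -0.5, 0.1]
finger_gap: -0.002
```

```bash
python3 -c "
from h import *
go((.4474,-.399,.0625))
s=snap('scene');cv2.imwrite('pics/k9.png',cv2.cvtColor(s['img'],cv2.COLOR_RGB2BGR));crop(s,80,190,210,320,5,'pics/k9s.png')
"
```

```text
t 45.02 tcp [ 0.4461 -0.3968  0.0863] yaw -86.7 gap -0.002 F [-0.9 -0.5  0.1] q1 -0.90 q6 0.63
[0.0018, -0.0015, 0.0239, 0.0] dist 0.024
```

View pics/k9.png

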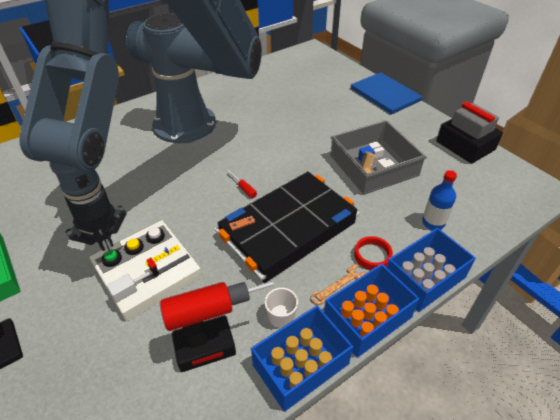

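View pics/k9s.png

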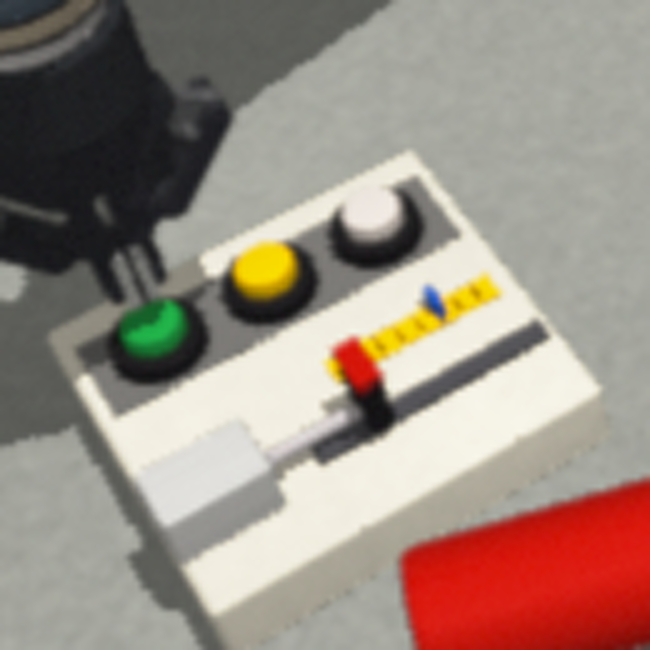

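Emit:
move_arm(deltas=[[[0.002,-0.001,0.006,0],[0.002,-0.001,0.012,0],[0.002,-0.001,0.015,0],[0.002,-0.001,0.018,0],[0.002,-0.001,0.02,0],[0.002,-0.001,0.022,0],[0.002,-0.001,0.024,0],[0.002,-0.001,0.025,0],[0.002,-0.001,0.025,0],[0.002,-0.001,0.025,0]]])

```text
t: 45.9
tcp_pos: [0.4478, -0.3997, 0.064]
tool_rot: [0.727, -0.687, 0.004, 0.012]
force: [-1.0, 3.4, 12.9]
finger_gap: -0.001
```

```bash
python3 -c "
from h import *
st();s=snap('scene');crop(s,80,190,210,320,5,'pics/k10s.png')
"
```

```text
t 45.90 tcp [ 0.4478 -0.3997  0.064 ] yaw -86.7 gap -0.001 F [-1.   3.4 12.9] q1 -0.90 q6 0.63
```

View pics/k10s.png

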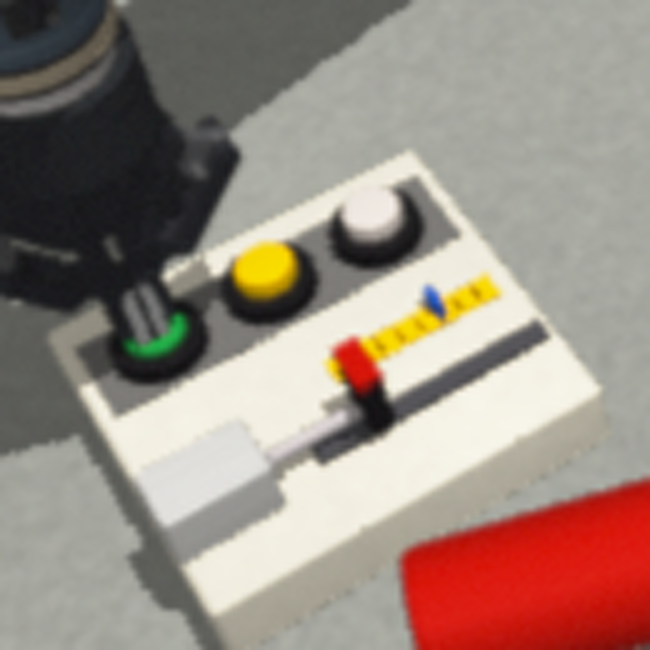

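The green key is fully down. I'll lift clear and take a final look.

Emit:
move_arm(deltas=[[[0,0,-0.02,0],[0,0,-0.05,0],[0,0,-0.09,0],[0,0,-0.13,0],[0,0,-0.15,0],[0,0,-0.15,0],[0,0,-0.15,0],[0,0,-0.15,0],[0,0,-0.15,0],[0,0,-0.15,0]]])

```text
t: 46.78
tcp_pos: [0.4485, -0.3954, 0.2119]
tool_rot: [0.727, -0.687, 0.002, 0.012]
force: [-0.1, -0.3, -0.0]
finger_gap: -0.003
```

```bash
python3 -c "
from h import *
st();s=snap('scene');t=snap('top')
cv2.imwrite('pics/f.png',cv2.cvtColor(s['img'],cv2.COLOR_RGB2BGR));cv2.imwrite('pics/ft.png',cv2.cvtColor(t['img'],cv2.COLOR_RGB2BGR))
"
```

```text
t 46.78 tcp [ 0.4485 -0.3954  0.2119] yaw -86.7 gap -0.003 F [-0.1 -0.3 -0. ] q1 -0.90 q6 0.63
```

View pics/f.png

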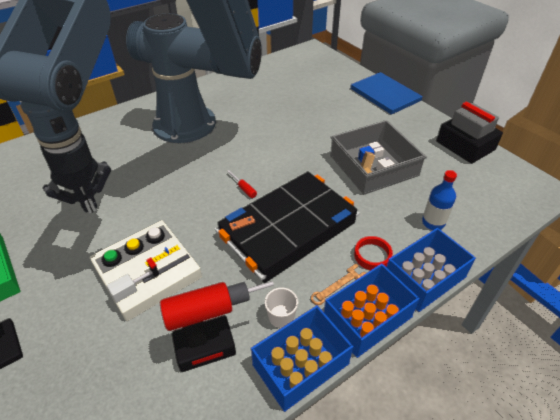

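View pics/ft.png

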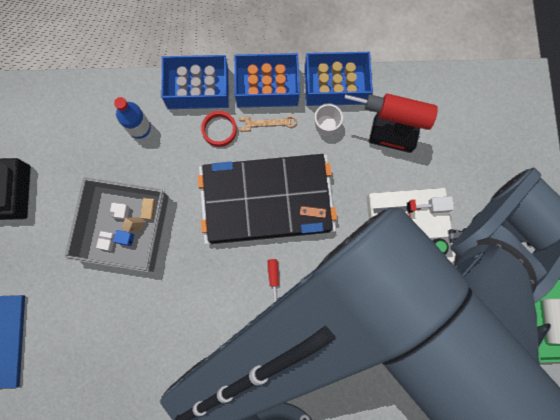

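The module is clear except for the busbar at (313,212). All five scraps are in the bin around (125,225), the gauge is home and the keys are up. Everything is settled, so I'm handing in.

```bash
python3 -c "
from h import *
print(manip.sign_off())"
```

```text
the job is handed in; nothing more can be done
None
```

The job is done in the order asked and handed in at about 47 s of the 210 s limit.

- **Keys:** I pressed yellow first, then white and green after the gauge check. Each one bottomed out with the tool at z = 0.064 m (13–18 N) and was seen down in the camera.
- **Scraps:** Five were there: two foam blocks, card, wood and the blue chip. No orange cap or second wooden offcut was found. All five are in the bin. The wood leans on its neighbours but sits inside the walls.
- **Gauge:** I pulled it out 50.3–50.4 mm and held it there for about 3.3 s. I then brought it home and released it; the picture shows it at home.
- **Final picture:** The module is clear with only the busbar on it. The tools and tape look undisturbed.

**Pointer not seen at the mark:** the gripper and arm hid the pointer during the hold. Its level rests on the measured tool travel against a distance of 50–50.5 mm worked out beforehand from both cameras, good to about 1 mm. An overlay of the tab's expected position on the scene picture agreed. One rough pixel pick gave about 42 mm, and I set it aside as unreliable.

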